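# Load the steel inserts into the mould with the drop-bottom loader

### The arm

A 6-joint arm with a two-finger parallel gripper is mounted at the origin on a cart in front of the work surface, level with it; the furniture and walls round the work are solid. World frame = base frame: x ahead of the robot, y to its left, z up, the work surface at z = 0. Lengths are in m, angles in rad, forces in N, time in s.
With the tool pointing down it reaches from about 0.375 to 0.975 m from the base axis. Payload 3.8 kg.
Tool frame: the origin (TCP) lies midway between the tips of the shut fingers; the grasp point (between the pads) lies 19 mm behind it; z points along the fingers, y is the direction in which the jaws open and shut (so a half turn about z gives the same grasp; the last joint's range is limited). The gripper opens to 85 mm and grips with 20 to 120 N. Pads are 22 mm wide; open, the fingers measure 114 mm over their backs; the gripper's body (76 mm by 85 mm) begins 54 mm behind the grasp point. The pads swing forward as they close: fully open they stand 13 mm farther back than shut.
Start: joints at [1.085, 0.264, 1.604, -0, 1.274, -0.037], TCP at [0.293, 0.608, 0.231] pointing down, gripper open.
Joint ranges: [-2.63, 2.63], [-0.94, 2.18], [0.31, 2.57], [-1.31, 4.45], [0, 2.66], [-2.55, 2.55]. Speed limits (rad/s): [2.57, 2.57, 3.14, 3.14, 3.14, 3.14].

### API

Orientations are given as a rotation vector (axis times angle).
In Python, from workcell import readout, read_camera, camera_params, bot gives the robot as it stands.
- The arm moves only by the tool apply_moves, never from a script. Its argument "plan" is a list that holds one entry, the list of rows, each a list of 7 numbers: the shift along the tool's x, y, z each as a share of 1000 mm, from -1 to 1, then the turn, a rotation vector about the tool's x, y, z each as a share of pi rad, from -1 to 1, then the gripper command: -1 is fully open, 1 is shut, values between are in proportion. A call has exactly 8 rows; each row is the pose to reach, as a shift and turn from the pose commanded when the call began, along the tool's axes at that moment, turning the shorter way round; what a row does not reach only later rows make up. A row lasts 1/12 s, in which the tool goes at most 41.7 mm and 7.16 degrees, less where a joint would pass 70% of its speed; a pose out of reach is approached as far as the arm can. A call with a number of a shift or a turn outside -1 to 1 is refused whole. A call with a gripper value outside its range is refused whole. The fingers move at their own pace and stop on an object; "force" is the grip in N (left out, the last holds). Time passes only in rows, so rows that repeat a pose let the fingers close, or fill a call up. It gives the time, the measured TCP pose, the force and the opening at its end, in the units of the state.
- readout.read_state(): the state, without advancing time (a new reading comes with each control period).
- read_camera(name): name is "scene" or "top" or "wrist"; returns the picture (480x640x3 uint8, red, green, blue); there is no depth.
- camera_params(name): a dict with "fovy" (degrees; the focal length in pixels is half the picture's height over the tangent of half this angle, whatever the lens; pixels are square), "cx", "cy" (the principal point, pixels), "k1" (the pictures are not rectified: a ray, as slopes to the right and down, at radius r is drawn at 1 + k1 r^2 times it, then the intrinsics apply), "rvec" (rotation vector, rad) and "tvec" (3), from world to camera coordinates, as OpenCV has them; the wrist camera has in their place "hand_eye" (4x4, takes a point from camera to tool coordinates, whose origin is the TCP and whose axes are the flange's). Camera axes: x right, y down, z forward; pixel columns grow to the right and rows downward; lengths in m; the calibration is good to about 2 mm. A picture is of the moment at which its call begins: read the wrist's pose just before it. camera_params takes no time and is no camera call.
- bot.finish_job(): hands the job in, once; it reports no verdict.
The state is a dict: "time": time; "q": joint angles; "joint_vel": joint speeds; "joint_torque": joint torques, N m; "tool_pos": TCP position; "tcp_rot": TCP orientation; "wrist_force": force on the tool from outside, world axes, zero at the start; "torque": the same for the moment, N m; "width": opening from 0.0 (shut) to 1.0 (fully open).
Only numpy, scipy, OpenCV 4.12 (cv2) and the standard library are available. Lean on these libraries where they do the work, as an engineer would, in place of code of your own. Each camera call takes 0.05 s, during which the arm holds its last target.

### The job

Three steel inserts lie in the drop-bottom loader. Carry the loader level by its handle, seat it between the corner blocks on the mould face, then press its red release tab right down so that the inserts drop flat into the three mould pockets. Then take the empty loader off again and stand it upright on the bare worktop, out of the mould's way, without disturbing the tools lying about.

Things in the scene. Friction and masses are not known exactly. Their poses are not given: they have to be found in the camera images.
- loader: Open-topped aluminium loader on two end feet, about 0.5 kg and 0.15 kg of inserts. Origin: centre of the feet's underside; y along the box to the tab end, z up. Feet 54 mm (x) by 174 mm (y) over all; box 44 x 150 mm, rim at z = 48. Three compartments (38 x 42 mm) at y = -46, 0, 46, floor at z = 28: a pair of trap doors hung on the long sides, reaching down to z = 5 when open.
- handle (a point): Centre of the loader's black grip bar, 89 mm above the underside of the feet, over the middle of the box, where it balances. The bar runs along the loader's y: 14 mm wide (x), 66 mm long, 18 mm high, on two posts at y = +-23 mm (41 mm clear between them). 32 mm of free air between the bar and the rim of the box.
- tab_pad (a point): Middle of the thumb area on top of the red release tab (26 mm wide, sticking out 42 mm from its pivot beyond the +y end of the loader). At rest 108 mm from the loader's origin along its y and 64 mm above the underside of the feet; goes down about 18 mm when pressed right down.
- release_tab (a joint): Angle of the sprung red release tab: 0 at rest (trap doors shut), 0.6 rad pressed right down (doors hanging open). Press it down from above with about 4 to 8 N and keep it down until the inserts have dropped; let go, it springs back and shuts the doors. Each door turns 2.75 times as far as the tab.
- mould: Lower mould half, fixed: steel block 118 mm (x) by 252 mm (y), top face 36 mm over the worktop. Origin: centre of its underside; z up, y along it. Three pockets in a row along y. Four dark L-shaped corner blocks, 15 mm tall, frame a space of 57 mm (x) by 177 mm (y) centred on the face, their upper inner edges sloped to guide the loader's feet in. The loader fits either way round.
- mould_face (a point): Centre of the mould's top face, 36 mm above the worktop: the loader's origin comes here when it is seated, its y along the mould's y.
- pocket_1 (a point): Centre of the floor of the pocket at y = -46 mm of the mould: round, 42 mm wide, bevelled mouth, floor 9 mm below the mould's top face.
- pocket_2 (a point): The same for the middle pocket (y = 0).
- pocket_3 (a point): The same for the pocket at y = +46 mm.
- insert_1: Steel insert 1 of 3, alike: a flat round disc, 35 mm wide, 8 mm thick; origin at the centre of its underside, z its axis. At the start it lies flat in its own compartment of the loader.
- insert_1_mid (a point): Centre of steel insert 1 (4 mm above its underside).
- insert_2: Steel insert 2 of 3, alike: a flat round disc, 35 mm wide, 8 mm thick; origin at the centre of its underside, z its axis. At the start it lies flat in its own compartment of the loader.
- insert_2_mid (a point): Centre of steel insert 2 (4 mm above its underside).
- insert_3: Steel insert 3 of 3, alike: a flat round disc, 35 mm wide, 8 mm thick; origin at the centre of its underside, z its axis. At the start it lies flat in its own compartment of the loader.
- insert_3_mid (a point): Centre of steel insert 3 (4 mm above its underside).
- caliper: Bystander, to be left alone: digital caliper, 101 x 245 x 14 mm, lying on the worktop beyond the work; origin at the centre of its underside.
- spanner_10: Bystander, to be left alone: small combination spanner, 169 x 49 x 6 mm, near the front edge; origin at the centre of its underside.
- spanner_13: Bystander, to be left alone: larger combination spanner, 195 x 34 x 6 mm, near the front edge; origin at the centre of its underside.
- wood_block: Bystander, to be left alone: hardwood setting block, 117 x 90 x 25 mm, towards the back; origin at the centre of its underside.
- screwdriver_1: Bystander, to be left alone: screwdriver with orange handle, 204 x 51 x 29 mm, front left; origin at the centre of its underside.

How it is judged:
By the outcome, as a careful person would: the job done as asked, in the order asked, and still so for the second after the job is handed in, with the robot touching nothing.
It also fails if it takes over 67 s, if anything falls off the work surface, if the arm or the gripper's body presses on something with over 40 N, if the wrist force passes 120 N, or if a joint passes its speed limit or range.

## Working session

There is one attempt and no reset: what is moved stays moved. The work goes in short steps, Python scripts to look and compute and a tool call to move; the robot and the scene stay as the last step left them, time stands still between calls to the robot, and variables do not carry over. Pictures are saved under pics/ and viewed, and the job is handed in when it is done.

Besides the shell and the picture viewer there is one more tool, called by a JSON object that holds its "api" and its "payload". apply_moves: Moves the arm, as the interface text tells. Shift numbers are shares of 1000 mm and turn numbers shares of pi rad, none past 1 either way. Its arguments: {"type":"object","properties":{"plan":{"type":"array","items":{"type":"array","items":{"type":"array","items":{"type":"number","minimum":-1,"maximum":1}}}},"force":{"type":"number"}},"required":["plan"]}

```bash
ls; mkdir -p pics
python3 - <<'E'
from workcell import readout, read_camera, camera_params, bot
import cv2
print(readout.read_state())
for n in ("scene","top","wrist"):
    print(n,camera_params(n))
    cv2.imwrite(f"pics/{n}0.png",read_camera(n)[:,:,::-1])
E
```

```text
pics
{'time': 0.0, 'q': array([ 1.08510651e+00,  2.64752779e-01,  1.60538024e+00,  2.35686084e-05,
        1.27368102e+00, -3.68904151e-02]), 'joint_vel': array([-7.37269106e-04, -9.32335499e-04, -3.10693735e-05, -7.61032471e-04,
       -1.44225804e-03,  6.00997543e-04]), 'joint_torque': array([ 6.31260937e-04, -5.15125179e+01, -3.67307711e+01, -3.67366674e-04,
        1.28690896e-02, -1.67668298e-05]), 'tool_pos': array([0.29252085, 0.60751568, 0.2299589 ]), 'tcp_rot': array([-0.6989485 , -3.06224136,  0.00336114]), 'wrist_force': array([ 0.3031155 ,  0.39223955, -0.10322968]), 'torque': array([ 0.02596123, -0.04096325, -0.00883081]), 'width': 1.0027840746122214}
scene {'fovy': 43.167664813673895, 'cx': 324.9097746696412, 'cy': 232.33826897826876, 'k1': -0.0924240935973864, 'rvec': array([ 1.86792979, -0.94466346,  0.60659054]), 'tvec': array([-0.24613298,  0.28869491,  1.01972945])}
top {'fovy': 56.822747280791596, 'cx': 324.0383946937398, 'cy': 230.76651420241117, 'k1': 0.021267881146515094, 'rvec': array([ 2.18528407, -2.23527724,  0.055111  ]), 'tvec': array([0.12982632, 0.54371998, 0.89735503])}
wrist {'fovy': 60.952730948219816, 'cx': 319.63444297808365, 'cy': 239.51684884511502, 'k1': -0.03241580614370667, 'hand_eye': array([[-5.85720224e-04, -9.54200663e-01, -2.99166761e-01,
         7.68338480e-02],
       [ 9.99999749e-01, -4.39809305e-04, -5.55054132e-04,
        -3.77817833e-04],
       [ 3.98056695e-04, -2.99167012e-01,  9.54200682e-01,
        -1.42427867e-01],
       [ 0.00000000e+00,  0.00000000e+00,  0.00000000e+00,
         1.00000000e+00]])}
```

View pics/scene0.png

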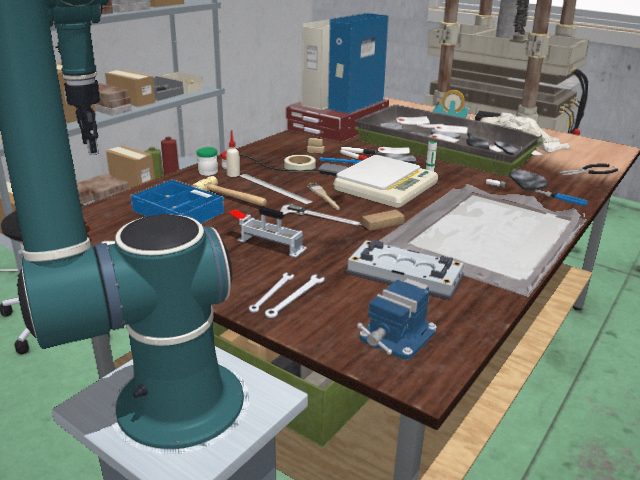

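View pics/top0.png

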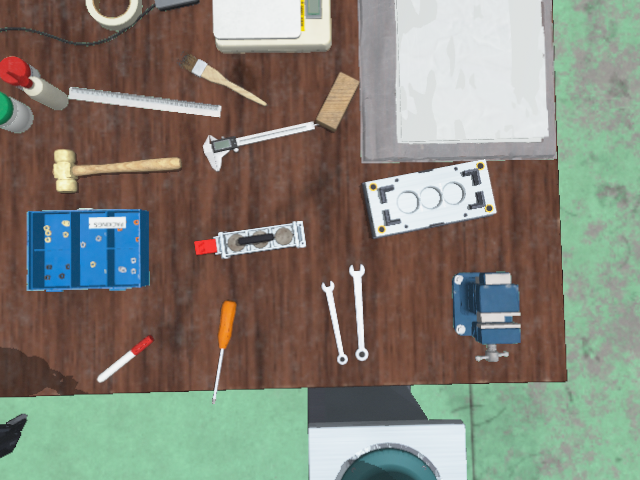

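View pics/wrist0.png

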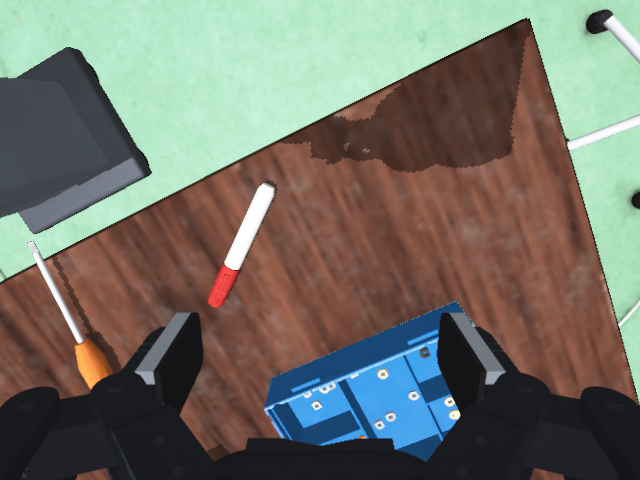

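Top view: the loader is near (260,240) with its red tab to the left (+y world), and the mould is near (430,198). I'll zoom in on both to get precise pixels.

```bash
cat > h.py <<'E'
import numpy as np, cv2
from scipy.spatial.transform import Rotation as R
from workcell import readout, read_camera, camera_params, bot
def KD(p):
    f=240/np.tan(np.radians(p["fovy"])/2)
    return np.array([[f,0,p["cx"]],[0,f,p["cy"]],[0,0,1]]),np.array([p["k1"],0,0,0,0.])
def ext(n,st=None):
    p=camera_params(n)
    if n!="wrist": return np.asarray(p["rvec"],float),np.asarray(p["tvec"],float)
    T=np.eye(4);T[:3,:3]=R.from_rotvec(st["tcp_rot"]).as_matrix();T[:3,3]=st["tool_pos"]
    C=np.linalg.inv(T@p["hand_eye"])
    return R.from_matrix(C[:3,:3]).as_rotvec(),C[:3,3]
def unproj(n,uv,z,st=None):
    K,D=KD(camera_params(n));rv,t=ext(n,st);M=R.from_rotvec(rv).as_matrix()
    # given model distorts ideal ray by 1+k1 r^2 = OpenCV model
    xy=cv2.undistortPointsIter(np.array(uv,float).reshape(-1,1,2),K,D,None,None,(3,100,1e-10))[:,0]
    d=np.c_[xy,np.ones(len(xy))]@M; c=-M.T@t
    z=np.broadcast_to(z,(len(d),))
    return c+d*((z-c[2])/d[:,2])[:,None]
def proj(n,X,st=None):
    K,D=KD(camera_params(n));rv,t=ext(n,st)
    return cv2.projectPoints(np.array(X,float).reshape(-1,1,3),rv,t,K,D)[0][:,0]
def Rz(a): return R.from_euler('z',a).as_matrix()
def loader_pts(x,y,a,z=0):
    P={'fA':(-27,87,0),'fB':(27,87,0),'fC':(27,-87,0),'fD':(-27,-87,0),'h1':(0,33,98),'h2':(0,-33,98),'tab':(0,108,64),
       'r1':(-22,75,48),'r2':(22,75,48),'r3':(22,-75,48),'r4':(-22,-75,48)}
    return list(P),np.array([Rz(a)@(np.array(v)/1000)+[x,y,z] for v in P.values()])
E
python3 - <<'E'
import cv2
t=cv2.imread('pics/top0.png')
cv2.imwrite('pics/tz1.png',cv2.resize(t[200:280,180:320],None,fx=5.7,fy=5.7,interpolation=cv2.INTER_CUBIC))
cv2.imwrite('pics/tz2.png',cv2.resize(t[150:250,355:505],None,fx=5.3,fy=5.3,interpolation=cv2.INTER_CUBIC))
E
```

```text
(no output)
```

View pics/tz1.png

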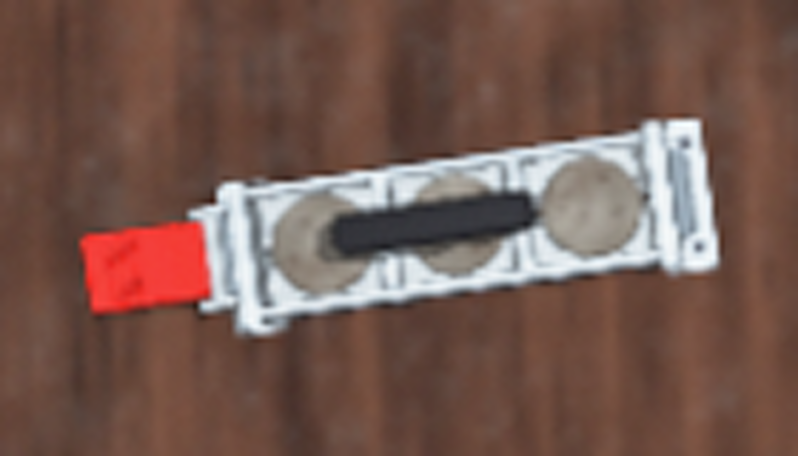

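View pics/tz2.png

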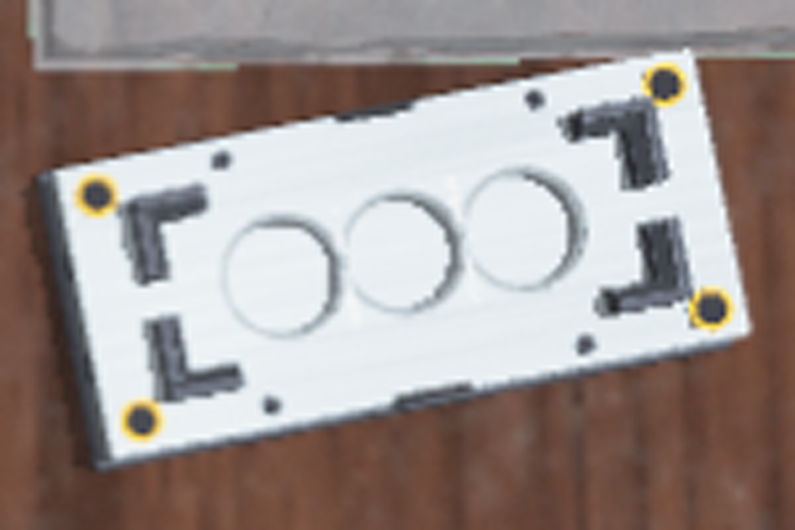

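Run:
```python
from h import *
def z1(p): return (np.array(p,float)+.5)/5.7-.5+[180,200]
def z2(p): return (np.array(p,float)+.5)/5.3-.5+[355,150]
m=unproj("top",z2([(55,172),(690,52),(750,330),(110,458)]),.036)
print(m,m.mean(0));
s=unproj("top",z2([(96,195),(664,84),(711,309),(141,421)]),.036)
print(s.mean(0))
for q in (m,s):
    d=(q[0]-q[1])+(q[3]-q[2]); print('ang of +y axis dir', np.degrees(np.arctan2(-d[0],d[1])), np.linalg.norm(q[0]-q[1]),np.linalg.norm(q[1]-q[2]))
h=unproj("top",z1([(330,235),(536,209)]),.098); d=h[0]-h[1]
print('handle',h,h.mean(0),np.linalg.norm(d),np.degrees(np.arctan2(-d[0],d[1])))
t=unproj("top",z1([(82,238),(203,222),(210,300),(92,313)]),.064);print('tab',t,t.mean(0))
# feet/rim: outer corners (right end plate) z=?
r=unproj("top",z1([(646,120),(668,272),(240,335),(220,185)]),.048);print('rim',r,r.mean(0))
f=unproj("top",z1([(700,120),(717,268)]),.005);print(f)
```

```text
[[ 0.64075331  0.03420242  0.036     ]
 [ 0.68087265 -0.20617581  0.036     ]
 [ 0.5755128  -0.22507032  0.036     ]
 [ 0.53287674  0.01640041  0.036     ]] [ 0.60750388 -0.09516083  0.036     ]
[ 0.60773586 -0.09582308  0.036     ]
ang of +y axis dir 9.74521966648884 0.24370321424211988 0.10704065267252003
ang of +y axis dir 9.826163488443948 0.21820372289190818 0.08651764821055573
handle [[0.52847335 0.2778944  0.098     ]
 [0.53534097 0.21164125 0.098     ]] [0.53190716 0.24476783 0.098     ] 0.06660813788800587 5.91799071396379
tab [[0.52994756 0.36652732 0.064     ]
 [0.53437823 0.32626487 0.064     ]
 [0.50824647 0.32429823 0.064     ]
 [0.50483462 0.36351381 0.064     ]] [0.51935172 0.34515105 0.064     ]
rim [[0.5662779  0.17840032 0.048     ]
 [0.51405597 0.17194403 0.048     ]
 [0.49598639 0.31794572 0.048     ]
 [0.54724836 0.32399982 0.048     ]] [0.53089215 0.24807247 0.048     ]
[[0.56842548 0.16135605 0.005     ]
 [0.51506995 0.15637956 0.005     ]]
```

```bash
cat >> h.py <<'E'
def goal(x,y,z,deg,st=None,n=1):
    "tool down, tool y (jaw axis) at deg from world x; prints row (shift m, turn/pi) in present tool axes"
    st=st or readout.read_state()
    a=np.radians(deg)
    ty=np.array([np.cos(a),np.sin(a),0]);tz=np.array([0,0,-1.]);tx=np.cross(ty,tz)
    G=R.from_matrix(np.c_[tx,ty,tz]);C=R.from_rotvec(st["tcp_rot"])
    s=C.inv().apply(np.array([x,y,z])-st["tool_pos"]);w=(C.inv()*G).as_rotvec()/np.pi
    print('t',round(st['time'],2),'pos',st['tool_pos'].round(4),'wid',round(st['width'],3),'F',st['wrist_force'].round(1))
    for k in range(1,n+1): print([round(float(v),4) for v in s*k/n],[round(float(v),4) for v in w*k/n],'mm/row',round(np.linalg.norm(s)*1000,1),'deg',round(np.linalg.norm(w)*180,1))
def yaw(st):
    v=R.from_rotvec(st["tcp_rot"]).apply([0,1,0]);return np.degrees(np.arctan2(v[1],v[0]))
E
python3 -c "
from h import *
goal(.532,.245,.25,7)"
```

```text
t 0.15 pos [0.2926 0.6076 0.2302] wid 1.001 F [-0.9  0.2  0.3]
[-0.373, -0.2229, -0.0194] [-0.0005, 0.0003, 0.3182] mm/row 435.0 deg 57.3
```

{"api": "apply_moves", "payload": {"plan": [[[-0.373, -0.223, -0.02, 0, 0, 0.318, -1], [-0.373, -0.223, -0.02, 0, 0, 0.318, -1], [-0.373, -0.223, -0.02, 0, 0, 0.318, -1], [-0.373, -0.223, -0.02, 0, 0, 0.318, -1], [-0.373, -0.223, -0.02, 0, 0, 0.318, -1], [-0.373, -0.223, -0.02, 0, 0, 0.318, -1], [-0.373, -0.223, -0.02, 0, 0, 0.318, -1], [-0.373, -0.223, -0.02, 0, 0, 0.318, -1]]], "force": 60}}

```text
time: 0.82
tool_pos: [0.4767, 0.3283, 0.2465]
tcp_rot: [-2.088, -2.348, 0.0]
wrist_force: [0.9, 1.0, 0.3]
width: 0.999
```

```bash
python3 -c "
from h import *
goal(.532,.245,.25,7)"
```

```text
t 0.82 pos [0.4767 0.3283 0.2465] wid 0.999 F [0.9 1.  0.3]
[-0.0892, 0.0452, -0.0035] [-0.0001, 0.0, -0.0016] mm/row 100.0 deg 0.3
```

{"api": "apply_moves", "payload": {"plan": [[[-0.085, 0.043, -0.004, 0, 0, 0, -1], [-0.085, 0.043, -0.004, 0, 0, 0, -1], [-0.085, 0.043, -0.004, 0, 0, 0, -1], [-0.085, 0.043, -0.004, 0, 0, 0, -1], [-0.085, 0.043, -0.004, 0, 0, 0, -1], [-0.085, 0.043, -0.004, 0, 0, 0, -1], [-0.085, 0.043, -0.004, 0, 0, 0, -1], [-0.085, 0.043, -0.004, 0, 0, 0, -1]]]}}

```text
time: 1.48
tool_pos: [0.5284, 0.2525, 0.2504]
tcp_rot: [-2.078, -2.356, 0.0]
wrist_force: [0.2, -0.6, -0.1]
width: 0.997
```

Run:
```python
from h import *
st=readout.read_state()
im=read_camera("wrist")[:,:,::-1].copy();cv2.imwrite("pics/w1.png",im)
goal(.532,.245,.25,7,st);print(yaw(st))
import json;json.dump({k:np.array(v).tolist() for k,v in st.items()},open('st1.json','w'))
```

```text
t 1.48 pos [0.5284 0.2525 0.2504] wid 0.997 F [ 0.2 -0.6 -0.1]
[-0.0079, 0.0026, 0.0004] [-0.0002, -0.0001, 0.0009] mm/row 8.3 deg 0.2
7.170020769302675
```

View pics/w1.png

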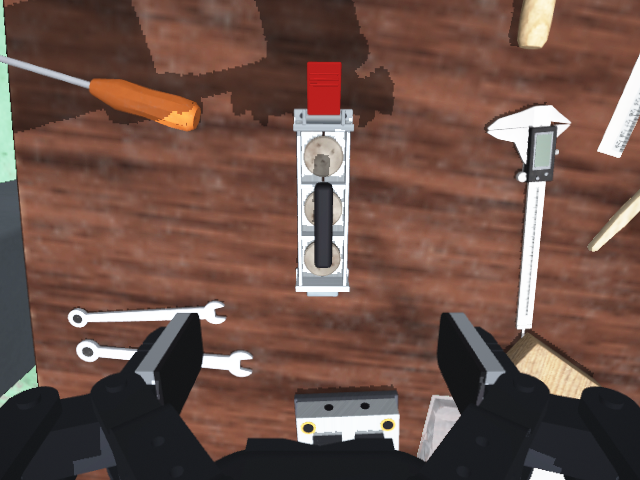

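Wrist view: the loader is upright in the image at col ~323, with the bar at rows 183–268 and the tab at rows 62–115. Next I fit its pose.

Run:
```python
from h import *
import json
st={k:np.array(v) for k,v in json.load(open('st1.json')).items()}
h=unproj("wrist",[(323.5,183),(323,268)],.098,st);d=h[0]-h[1];print('bar',h,h.mean(0),np.linalg.norm(d),np.degrees(np.arctan2(-d[0],d[1])))
h=unproj("wrist",[(307,62),(341,62),(341,115),(307,115)],.064,st);print('tab',h,h.mean(0))
h=unproj("wrist",[(297,130),(350,130),(348,291),(296,291)],.048,st);print('rim',h,h.mean(0));d=h[0]-h[3]+h[1]-h[2];print(np.degrees(np.arctan2(-d[0],d[1])))
im=cv2.imread('pics/w1.png')
for col,(x,y,a) in {(0,255,0):(.532,.246,7.2)}.items():
    n,P=loader_pts(x,y,np.radians(a))
    for k,p in zip(n,proj("wrist",P,st)): cv2.circle(im,tuple(np.round(p).astype(int)),1,col,-1)
cv2.imwrite('pics/w1o.png',cv2.resize(im[40:310,230:420],None,fx=2.2*1,fy=2.2))
```

```text
bar [[0.52719627 0.27939103 0.098     ]
 [0.53521661 0.21371439 0.098     ]] [0.53120644 0.24655271 0.098     ] 0.06616454568550009 6.9624148947525875
tab [[0.50440699 0.3626057  0.064     ]
 [0.529631   0.36576958 0.064     ]
 [0.53491881 0.32795815 0.064     ]
 [0.50882725 0.32468585 0.064     ]] [0.51944601 0.34525482 0.064     ]
rim [[0.50159555 0.31176895 0.048     ]
 [0.54467742 0.31717102 0.048     ]
 [0.56385224 0.17460132 0.048     ]
 [0.51621156 0.16862641 0.048     ]] [0.53158419 0.24304193 0.048     ]
6.744969495371403
```

View pics/w1o.png

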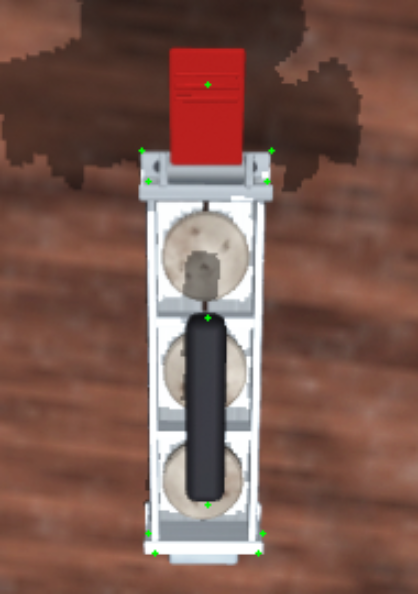

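Run:
```python
from h import *
goal(.5313,.2462,.07,7)
```

```text
t 1.53 pos [0.5285 0.2524 0.2505] wid 0.992 F [0.2 0.1 0.6]
[-0.0065, 0.002, 0.1805] [-0.0001, -0.0, 0.0009] mm/row 180.6 deg 0.2
```

{"api": "apply_moves", "payload": {"plan": [[[-0.0065, 0.002, 0.02, 0, 0, 0.001, -1], [-0.0065, 0.002, 0.05, 0, 0, 0.001, -1], [-0.0065, 0.002, 0.085, 0, 0, 0.001, -1], [-0.0065, 0.002, 0.12, 0, 0, 0.001, -1], [-0.0065, 0.002, 0.15, 0, 0, 0.001, -1], [-0.0065, 0.002, 0.17, 0, 0, 0.001, -1], [-0.0065, 0.002, 0.1805, 0, 0, 0.001, -1], [-0.0065, 0.002, 0.1805, 0, 0, 0.001, -1]]]}}

```text
time: 2.2
tool_pos: [0.5295, 0.2447, 0.067]
tcp_rot: [-2.081, -2.35, 0.008]
wrist_force: [-0.4, 0.3, 0.9]
width: 1.001
```

Run:
```python
from h import *
goal(.5313,.2462,.07,7)
cv2.imwrite("pics/s2.png",read_camera("scene")[140:290,180:360,::-1].repeat(4,0).repeat(4,1))
```

```text
t 2.2 pos [0.5295 0.2447 0.067 ] wid 1.001 F [-0.4  0.3  0.9]
[0.0013, 0.002, -0.003] [-0.0018, 0.0005, -0.0004] mm/row 3.8 deg 0.3
```

View pics/s2.png

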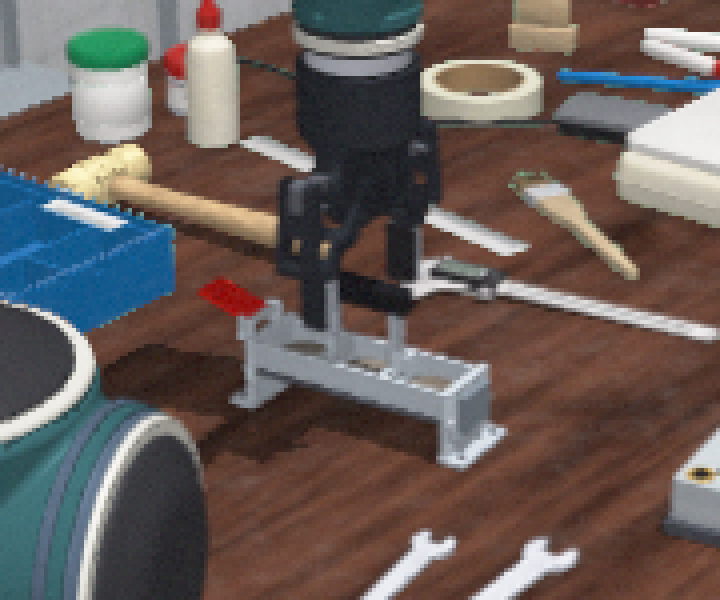

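The fingers straddle the bar. I make a small correction, then close.

{"api": "apply_moves", "payload": {"plan": [[[0, 0.001, -0.001, 0, 0, 0, -1], [0.001, 0.002, -0.002, 0, 0, 0, 0], [0.001, 0.002, -0.002, 0, 0, 0, 1], [0.001, 0.002, -0.002, 0, 0, 0, 1], [0.001, 0.002, -0.002, 0, 0, 0, 1], [0.001, 0.002, -0.002, 0, 0, 0, 1], [0.001, 0.002, -0.002, 0, 0, 0, 1], [0.001, 0.002, -0.002, 0, 0, 0, 1]]], "force": 60}}

```text
time: 2.92
tool_pos: [0.5332, 0.246, 0.0723]
tcp_rot: [-2.084, -2.35, 0.002]
wrist_force: [-2.9, -0.3, 4.0]
width: 0.154
```

{"api": "apply_moves", "payload": {"plan": [[[0, 0, 0, 0, 0, 0, 1], [0, 0, 0, 0, 0, 0, 1], [0, 0, 0, 0, 0, 0, 1], [0, 0, 0, 0, 0, 0, 1], [0, 0, 0, 0, 0, 0, 1], [0, 0, 0, 0, 0, 0, 1], [0, 0, 0, 0, 0, 0, 1], [0, 0, 0, 0, 0, 0, 1]]]}}

```text
time: 3.58
tool_pos: [0.5334, 0.246, 0.0724]
tcp_rot: [-2.084, -2.35, 0.002]
wrist_force: [-3.3, 0.2, 4.7]
width: 0.156
```

Run:
```python
from h import *
st=readout.read_state();goal(.5313,.2462,.071,7,st);print(yaw(st))
```

```text
t 3.58 pos [0.5334 0.246  0.0724] wid 0.156 F [-3.3  0.2  4.7]
[0.0004, -0.002, 0.0014] [-0.0004, 0.0001, -0.0008] mm/row 2.5 deg 0.2
6.86192157061488
```

{"api": "apply_moves", "payload": {"plan": [[[0, 0, -0.003, 0, 0, 0, 1], [0, 0, -0.01, 0, 0, 0, 1], [0, 0, -0.022, 0, 0, 0, 1], [0, 0, -0.038, 0, 0, 0, 1], [0, 0, -0.057, 0, 0, 0, 1], [0, 0, -0.077, 0, 0, 0, 1], [0, 0, -0.095, 0, 0, 0, 1], [0, 0, -0.105, 0, 0, 0, 1]]]}}

```text
time: 4.25
tool_pos: [0.5354, 0.2466, 0.1803]
tcp_rot: [2.083, 2.349, 0.006]
wrist_force: [0.9, 0.4, -5.0]
width: 0.149
```

Run:
```python
from h import *
import json
st=readout.read_state();im=read_camera("wrist")[:,:,::-1].copy()
cv2.imwrite("pics/w3.png",im)
json.dump({k:np.array(v).tolist() for k,v in st.items()},open('st3.json','w'))
cv2.imwrite("pics/s3.png",read_camera("scene")[110:290,180:360,::-1].repeat(3,0).repeat(3,1))
goal(.6076,-.0955,.18,9.8);print(yaw(st))
```

```text
t 4.35 pos [0.5359 0.2469 0.1802] wid 0.15 F [ 1.1  0.2 -5.4]
[-0.3485, 0.0303, -0.0002] [0.0018, -0.0004, -0.0163] mm/row 349.8 deg 3.0
6.864800642378147
```

View pics/w3.png

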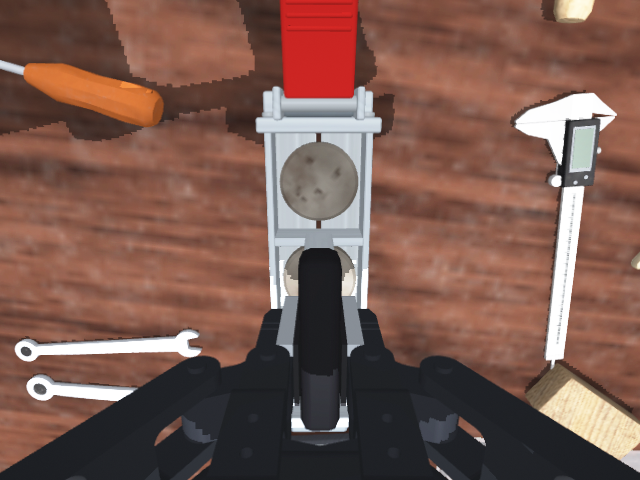

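View pics/s3.png

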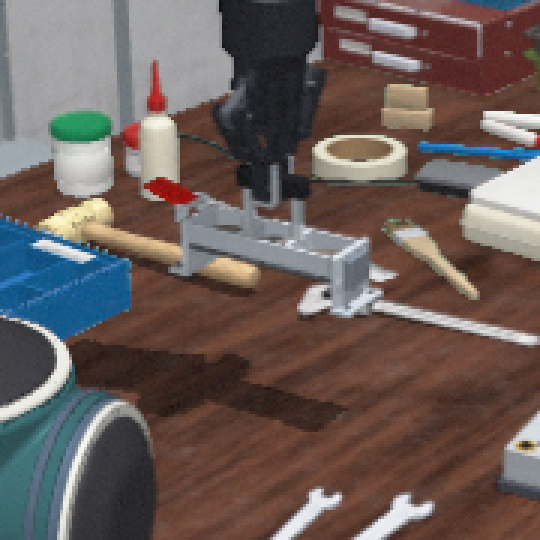

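```bash
python3 - <<'E'
from h import *
import json
st={k:np.array(v) for k,v in json.load(open('st3.json')).items()}
# nominal: loader centred under TCP, loader y = tool x, origin 72.4mm below TCP
T=R.from_rotvec(st["tcp_rot"])
f=lambda x,y,z:T.apply(np.array([y,x,.0724-z]))+st["tool_pos"]
P={'disc3':(0,.046,.036),'rimL':(-.022,.075,.048),'rimR':(.022,.075,.048),'rimL0':(-.022,.023,.048),'rimR0':(.022,.023,.048),'barend':(0,.033,.098),'tabpad':(0,.108,.064)}
for k,v in P.items(): print(k,proj("wrist",[f(*v)],st).round(1))
print(T.apply([0,0,1]))
E
python3 -c "
import cv2
cv2.imwrite('pics/w3z.png',cv2.resize(cv2.imread('pics/w3.png')[0:320,230:410],None,fx=1.8,fy=1.8))"
```

```text
disc3 [[320.9 183.7]]
rimL [[265.  115.6]]
rimR [[377.1 115.5]]
rimL0 [[269.8 241.7]]
rimR0 [[372.2 241.6]]
barend [[321.5 260.3]]
tabpad [[321.3  13.2]]
[ 0.00385484  0.00142529 -0.99999155]
```

View pics/w3z.png

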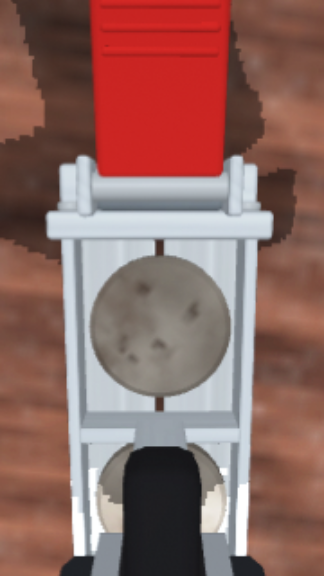

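{"api": "apply_moves", "payload": {"plan": [[[-0.002, 0, 0, 0, 0, 0, 1], [-0.007, 0.0005, 0, 0, 0, 0, 1], [-0.015, 0.001, 0, 0, 0, -0.001, 1], [-0.027, 0.002, 0, 0, 0, -0.001, 1], [-0.041, 0.0035, 0, 0, 0, -0.002, 1], [-0.056, 0.005, 0, 0, 0, -0.003, 1], [-0.073, 0.006, 0, 0, 0, -0.003, 1], [-0.091, 0.008, 0, 0, 0, -0.004, 1]]]}}

```text
time: 5.02
tool_pos: [0.5523, 0.1548, 0.1761]
tcp_rot: [-2.069, -2.363, 0.003]
wrist_force: [0.3, 0.4, -5.4]
width: 0.157
```

{"api": "apply_moves", "payload": {"plan": [[[-0.02, 0.002, 0, 0, 0, -0.001, 1], [-0.041, 0.0035, 0, 0, 0, -0.002, 1], [-0.062, 0.0055, 0, 0, 0, -0.003, 1], [-0.083, 0.007, 0, 0, 0, -0.004, 1], [-0.104, 0.009, 0, 0, 0, -0.005, 1], [-0.125, 0.011, 0, 0, 0, -0.006, 1], [-0.146, 0.0125, 0, 0, 0, -0.007, 1], [-0.167, 0.0145, 0, 0, 0, -0.008, 1]]]}}

```text
time: 5.68
tool_pos: [0.5885, -0.0092, 0.1761]
tcp_rot: [-2.04, -2.388, 0.002]
wrist_force: [0.6, 0.6, -4.8]
width: 0.155
```

{"api": "apply_moves", "payload": {"plan": [[[-0.02, 0.002, 0, 0, 0, -0.001, 1], [-0.038, 0.003, 0, 0, 0, -0.002, 1], [-0.054, 0.005, 0, 0, 0, -0.003, 1], [-0.068, 0.006, 0, 0, 0, -0.004, 1], [-0.078, 0.007, 0, 0, 0, -0.004, 1], [-0.085, 0.0075, 0, 0, 0, -0.004, 1], [-0.089, 0.008, 0, 0, 0, -0.004, 1], [-0.09, 0.008, 0, 0, 0, -0.004, 1]]]}}

```text
time: 6.35
tool_pos: [0.6112, -0.095, 0.1769]
tcp_rot: [-2.025, -2.401, 0.0]
wrist_force: [-0.3, -0.5, -5.6]
width: 0.152
```

Run:
```python
from h import *
import json
st=readout.read_state();im=read_camera("wrist")[:,:,::-1].copy()
cv2.imwrite("pics/w4.png",im)
json.dump({k:np.array(v).tolist() for k,v in st.items()},open('st4.json','w'))
goal(.6076,-.0955,.15,9.8,st);print(yaw(st),R.from_rotvec(st['tcp_rot']).apply([0,0,1]))
cv2.imwrite('pics/w4z.png',cv2.resize(im[0:300,170:470],None,fx=2,fy=2,interpolation=cv2.INTER_CUBIC))
```

```text
t 6.35 pos [ 0.6112 -0.095   0.1769] wid 0.152 F [-0.3 -0.5 -5.6]
[0.0001, -0.0037, 0.0269] [-0.0001, -0.0001, -0.0005] mm/row 27.2 deg 0.1
9.71581696835155 [-2.87188305e-04  1.11949229e-04 -9.99999952e-01]
```

View pics/w4z.png

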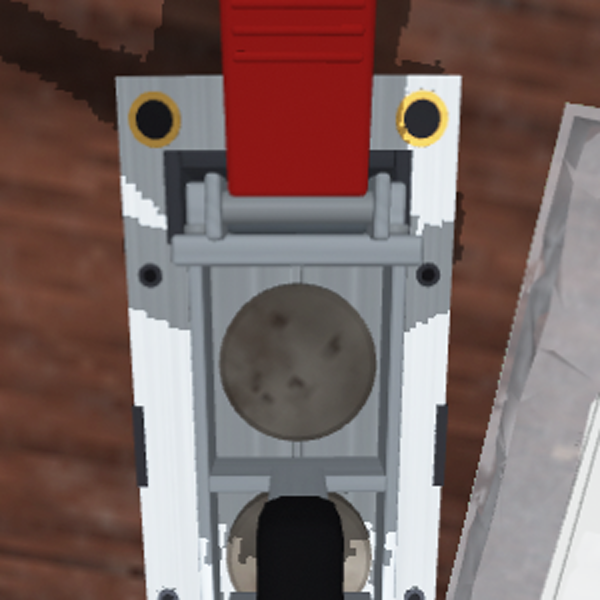

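```bash
cat > m4.py <<'E'
from h import *
import json,sys
st={k:np.array(v) for k,v in json.load(open('st4.json')).items()}
T=R.from_rotvec(st["tcp_rot"])
def z(p): return (np.array(p,float)+.5)/2-.5+[170,0]
tf=lambda P:T.inv().apply(P-st["tool_pos"]).round(4)
lz=st["tool_pos"][2]-.0724
S=unproj("wrist",z([(154,120),(422,118),(117,75),(462,76),(150,275),(428,274)]),.036,st)
print('mould feats world',S.round(4).tolist());print('tool frame',tf(S).tolist())
d=S[1]-S[0];print('mould ang screws',np.degrees(np.arctan2(d[1],d[0])))
print('screwmid',tf(S[:2]).mean(0),'holes',tf(S[4:]).mean(0))
print('disc in tool',tf(unproj("wrist",z([(298,361)]),lz+.036,st)))
print('endplate rim',tf(unproj("wrist",z([(173,236),(422,236),(208,475),(386,475)]),lz+.048,st)).tolist())
# top-cam mould prediction in tool frame
a=np.radians(9.8);
for q in ((-.04326,.1091),(.04326,.1091)):
    w=np.array([.6076,-.0955,.036])+Rz(a)@np.array([q[0],q[1],0]);print('pred screws from top',w,proj("wrist",[w],st)*2-[340,0])
E
python3 m4.py
```

```text
mould feats world [[0.546, 0.0042, 0.036], [0.6309, 0.0193, 0.036], [0.5328, 0.0156, 0.036], [0.6409, 0.0337, 0.036], [0.5505, -0.0445, 0.036], [0.6432, -0.0283, 0.036]]
tool frame [[0.1088, -0.0475, 0.1409], [0.1093, 0.0388, 0.1409], [0.1222, -0.0586, 0.1409], [0.1218, 0.051, 0.1409], [0.06, -0.0513, 0.1409], [0.0603, 0.0428, 0.1409]]
mould ang screws 10.055579591526023
screwmid [ 0.10905 -0.00435  0.1409 ] holes [ 0.06015 -0.00425  0.1409 ]
disc in tool [[ 0.0476 -0.001   0.0364]]
endplate rim [[0.0742, -0.0255, 0.0244], [0.0742, 0.0235, 0.0244], [0.025, -0.0202, 0.0244], [0.025, 0.0179, 0.0244]]
pred screws from top [0.5464014  0.00464474 0.036     ] [[154.83058051 118.3260751 ]]
pred screws from top [0.63165889 0.01937126 0.036     ] [[423.71503244 117.62378567]]
```

{"api": "apply_moves", "payload": {"plan": [[[0, -0.001, 0.003, 0, 0, 0, 1], [-0.0005, -0.002, 0.009, 0, 0, -0.0007, 1], [-0.0008, -0.0033, 0.017, 0, 0, -0.0007, 1], [-0.0008, -0.0033, 0.026, 0, 0, -0.0007, 1], [-0.0008, -0.0033, 0.034, 0, 0, -0.0007, 1], [-0.0008, -0.0033, 0.039, 0, 0, -0.0007, 1], [-0.0008, -0.0033, 0.042, 0, 0, -0.0007, 1], [-0.0008, -0.0033, 0.043, 0, 0, -0.0007, 1]]]}}

```text
time: 7.07
tool_pos: [0.6075, -0.0957, 0.1328]
tcp_rot: [-2.021, -2.403, 0.001]
wrist_force: [0.1, 0.2, -6.0]
width: 0.148
```

Run:
```python
from h import *
import json
st=readout.read_state();im=read_camera("wrist")[:,:,::-1].copy()
json.dump({k:np.array(v).tolist() for k,v in st.items()},open('st5.json','w'))
goal(.6076,-.0955,.12,9.8,st);print(yaw(st))
cv2.imwrite('pics/w5z.png',cv2.resize(im[0:300,170:470],None,fx=2,fy=2,interpolation=cv2.INTER_CUBIC))
s=read_camera("scene")[180:310,310:490,::-1]
cv2.imwrite('pics/s5z.png',cv2.resize(s,None,fx=4,fy=4,interpolation=cv2.INTER_CUBIC))
```

```text
t 7.07 pos [ 0.6075 -0.0957  0.1328] wid 0.148 F [ 0.1  0.2 -6. ]
[0.0001, 0.0002, 0.0128] [-0.0006, -0.0002, 0.0004] mm/row 12.8 deg 0.1
9.873903905950996
```

View pics/w5z.png

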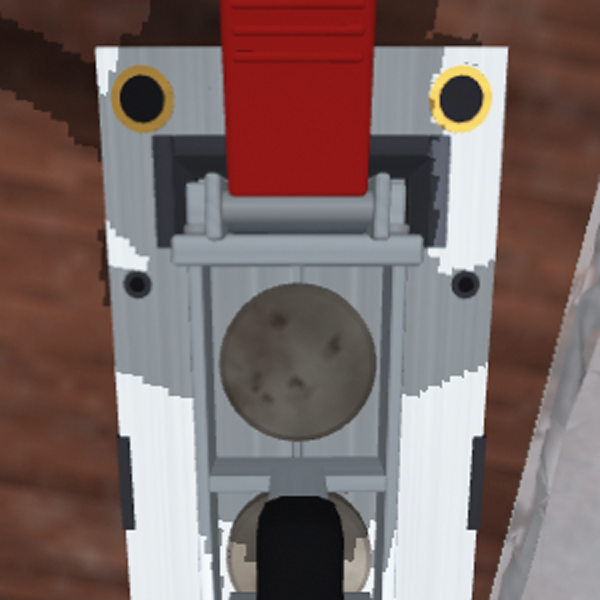

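View pics/s5z.png

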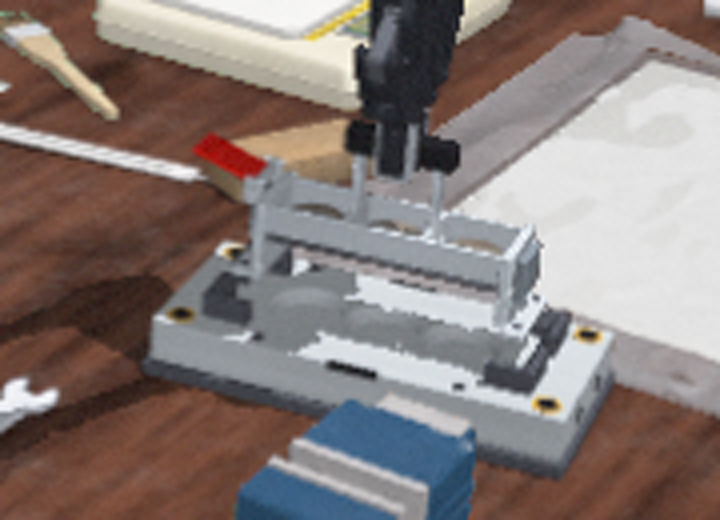

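```bash
sed -e 's/st4/st5/' -e 's/(154,120),(422,118),(117,75),(462,76),(150,275),(428,274)/(142,98.5),(461,98),(95,46),(508,46),(137,285),(464,284)/' m4.py > m5.py; python3 m5.py
```

```text
mould feats world [[0.546, 0.0045, 0.036], [0.6309, 0.0194, 0.036], [0.5321, 0.0154, 0.036], [0.6404, 0.0341, 0.036], [0.5504, -0.0448, 0.036], [0.6428, -0.0285, 0.036]]
tool frame [[0.1092, -0.0432, 0.097], [0.1092, 0.043, 0.0968], [0.1223, -0.0551, 0.097], [0.1222, 0.0549, 0.0968], [0.0598, -0.0473, 0.0969], [0.06, 0.0465, 0.0968]]
mould ang screws 9.912258470843016
screwmid [ 1.092e-01 -1.000e-04  9.690e-02] holes [ 0.0599  -0.0004   0.09685]
disc in tool [[ 0.0476 -0.001   0.0364]]
endplate rim [[0.0742, -0.0255, 0.0245], [0.0742, 0.0235, 0.0244], [0.025, -0.0203, 0.0245], [0.025, 0.0179, 0.0244]]
pred screws from top [0.5464014  0.00464474 0.036     ] [[142.9486192   97.86065819]]
pred screws from top [0.63165889 0.01937126 0.036     ] [[463.1668     98.0611344]]
```

{"api": "apply_moves", "payload": {"plan": [[[0, 0.0004, 0.002, 0, 0, 0, 1], [0, 0.0007, 0.005, 0, 0, 0, 1], [0, 0.0007, 0.008, 0, 0, 0, 1], [0, 0.0007, 0.011, 0, 0, 0, 1], [0, 0.0007, 0.014, 0, 0, 0, 1], [0, 0.0007, 0.016, 0, 0, 0, 1], [0, 0.0007, 0.018, 0, 0, 0, 1], [0, 0.0007, 0.019, 0, 0, 0, 1]]]}}

```text
time: 7.83
tool_pos: [0.6086, -0.0957, 0.1146]
tcp_rot: [-2.022, -2.404, 0.001]
wrist_force: [-0.1, 0.6, -4.9]
width: 0.152
```

{"api": "apply_moves", "payload": {"plan": [[[0, 0, 0.001, 0, 0, 0, 1], [0, 0, 0.002, 0, 0, 0, 1], [0, 0, 0.003, 0, 0, 0, 1], [0, 0, 0.004, 0, 0, 0, 1], [0, 0, 0.005, 0, 0, 0, 1], [0, 0, 0.005, 0, 0, 0, 1], [0, 0, 0.005, 0, 0, 0, 1], [0, 0, 0.005, 0, 0, 0, 1]]]}}

```text
time: 8.5
tool_pos: [0.6088, -0.0958, 0.1101]
tcp_rot: [2.022, 2.404, 0.0]
wrist_force: [-0.1, -0.7, -6.2]
width: 0.155
```

Run:
```python
from h import *
st=readout.read_state()
goal(.6076,-.0955,.1084,9.8,st);print(yaw(st))
s=read_camera("scene")[180:310,310:490,::-1]
cv2.imwrite('pics/s6z.png',cv2.resize(s,None,fx=4,fy=4,interpolation=cv2.INTER_CUBIC))
cv2.imwrite('pics/w6.png',read_camera("wrist")[:,:,::-1])
```

```text
t 8.5 pos [ 0.6088 -0.0958  0.1101] wid 0.155 F [-0.1 -0.7 -6.2]
[0.0005, -0.0012, 0.0017] [0.0, 0.0, 0.0004] mm/row 2.2 deg 0.1
9.87203000986851
```

View pics/s6z.png

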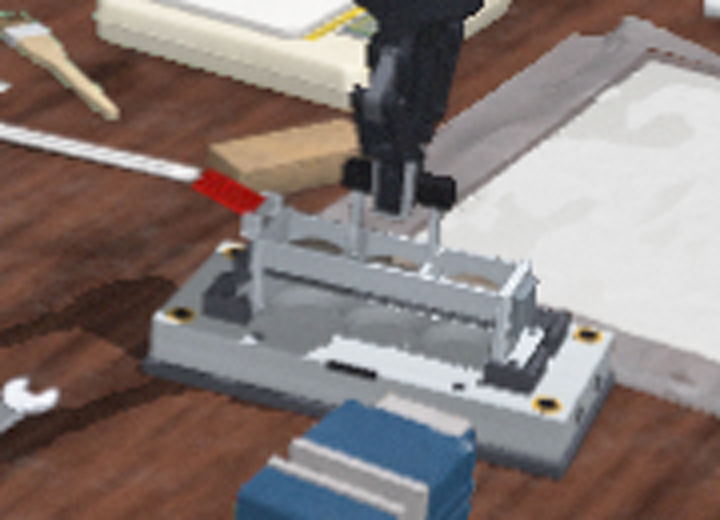

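View pics/w6.png

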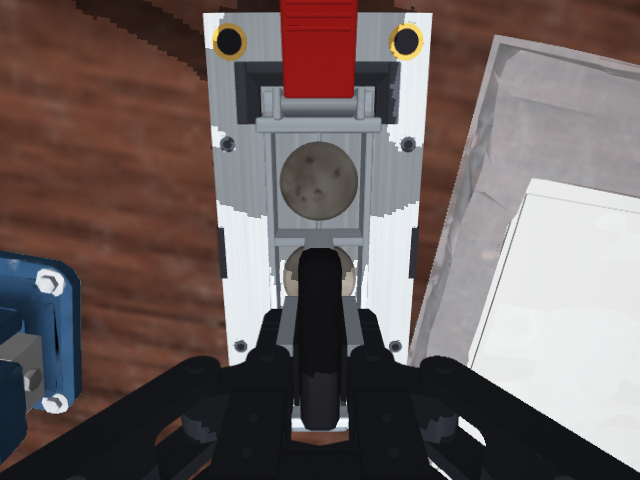

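The loader is between the blocks without contact. I lower the last millimetres.

{"api": "apply_moves", "payload": {"plan": [[[0, 0, 0.0005, 0, 0, 0, 1], [0, 0, 0.001, 0, 0, 0, 1], [0, 0, 0.0015, 0, 0, 0, 1], [0, 0, 0.002, 0, 0, 0, 1], [0, 0, 0.0025, 0, 0, 0, 1], [0, 0, 0.0025, 0, 0, 0, 1], [0, 0, 0.0025, 0, 0, 0, 1], [0, 0, 0.0025, 0, 0, 0, 1]]]}}

```text
time: 9.27
tool_pos: [0.609, -0.0957, 0.1084]
tcp_rot: [2.022, 2.404, 0.0]
wrist_force: [-2.5, -0.1, 2.2]
width: 0.148
```

{"api": "apply_moves", "payload": {"plan": [[[0, 0, 0, 0, 0, 0, 0.5], [0, 0, 0, 0, 0, 0, 0], [0, 0, 0, 0, 0, 0, -0.5], [0, 0, 0, 0, 0, 0, -1], [0, 0, 0, 0, 0, 0, -1], [0, 0, 0, 0, 0, 0, -1], [0, 0, 0, 0, 0, 0, -1], [0, 0, 0, 0, 0, 0, -1]]]}}

```text
time: 9.93
tool_pos: [0.6089, -0.0957, 0.1076]
tcp_rot: [2.022, 2.404, 0.0]
wrist_force: [0.0, -0.4, -0.1]
width: 0.999
```

{"api": "apply_moves", "payload": {"plan": [[[0, 0, -0.005, 0, 0, 0, -1], [0, 0, -0.015, 0, 0, 0, -1], [0, 0, -0.03, 0, 0, 0, -1], [0, 0, -0.05, 0, 0, 0, -1], [0, 0, -0.07, 0, 0, 0, -1], [0, 0, -0.09, 0, 0, 0, -1], [0, 0, -0.105, 0, 0, 0, -1], [0, 0, -0.11, 0, 0, 0, -1]]]}}

```text
time: 10.6
tool_pos: [0.6109, -0.0961, 0.2224]
tcp_rot: [2.018, 2.4, 0.005]
wrist_force: [0.3, 0.0, 1.0]
width: 1.002
```

Run:
```python
from h import *
import json
st=readout.read_state();im=read_camera("wrist")[:,:,::-1].copy()
json.dump({k:np.array(v).tolist() for k,v in st.items()},open('st7.json','w'))
goal(.6076,-.0955,.25,9.8,st);print(yaw(st))
cv2.imwrite('pics/w7.png',im)
s=read_camera("scene")[180:310,310:490,::-1]
cv2.imwrite('pics/s7z.png',cv2.resize(s,None,fx=4,fy=4,interpolation=cv2.INTER_CUBIC))
```

```text
t 10.6 pos [ 0.6109 -0.0961  0.2224] wid 1.002 F [0.3 0.  1. ]
[0.0011, -0.0029, -0.0277] [0.002, 0.0008, 0.0004] mm/row 27.8 deg 0.4
9.872637159308741
```

View pics/w7.png

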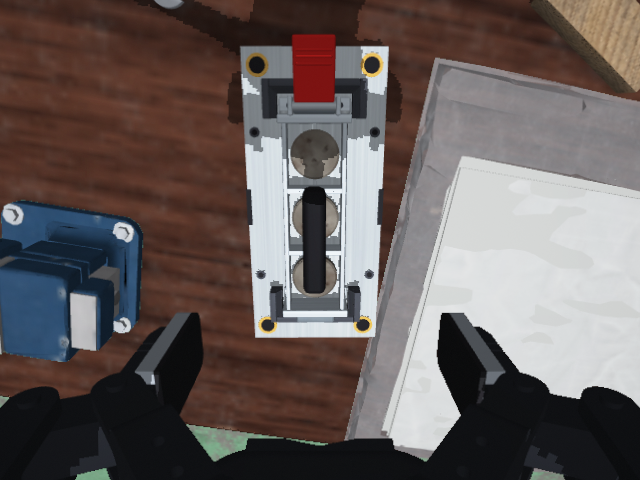

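View pics/s7z.png

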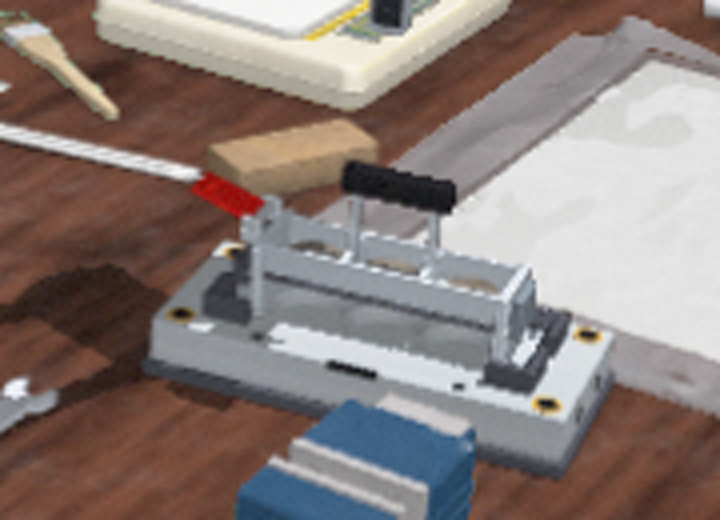

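Run:
```python
from h import *
import json
st={k:np.array(v) for k,v in json.load(open('st7.json')).items()}
h=unproj("wrist",[(293,36),(334,36),(335,101),(294,101)],.1,st);print(h.round(4).tolist(),h.mean(0))
goal(.589,.0147,.222,9.8);goal(.589,.0147,.13,9.8)
```

```text
[[0.5751, 0.0188, 0.1], [0.599, 0.0229, 0.1], [0.6062, -0.0131, 0.1], [0.5813, -0.0175, 0.1]] [0.59041488 0.00277118 0.1       ]
t 10.7 pos [ 0.61  -0.096  0.22 ] wid 1.002 F [-0.9 -0.1  0.2]
[0.1126, -0.0017, -0.0022] [0.0012, 0.0005, 0.0004] mm/row 112.7 deg 0.2
t 10.7 pos [ 0.61  -0.096  0.22 ] wid 1.002 F [-0.9 -0.1  0.2]
[0.1128, -0.002, 0.0898] [0.0012, 0.0005, 0.0004] mm/row 144.2 deg 0.2
```

{"api": "apply_moves", "payload": {"plan": [[[0.012, 0, 0, 0, 0, 0, 1], [0.035, -0.001, 0, 0, 0, 0, 1], [0.065, -0.002, 0, 0, 0, 0, 1], [0.09, -0.002, 0.005, 0, 0, 0, 1], [0.105, -0.002, 0.02, 0, 0, 0, 1], [0.1106, -0.002, 0.045, 0, 0, 0, 1], [0.1106, -0.002, 0.07, 0, 0, 0, 1], [0.1106, -0.002, 0.085, 0, 0, 0, 1]]]}}

```text
time: 11.37
tool_pos: [0.5845, 0.0146, 0.1281]
tcp_rot: [-2.017, -2.402, 0.006]
wrist_force: [-0.1, -0.9, -0.0]
width: -0.0
```

Run:
```python
from h import *
goal(.5893,.0127,.1,9.8)
s=read_camera("scene")[150:280,300:480,::-1]
cv2.imwrite('pics/s8z.png',cv2.resize(s,None,fx=4,fy=4,interpolation=cv2.INTER_CUBIC))
```

```text
t 11.37 pos [0.5845 0.0146 0.1281] wid -0.0 F [-0.1 -0.9 -0. ]
[-0.0028, 0.0046, 0.028] [-0.002, -0.0005, 0.0009] mm/row 28.6 deg 0.4
```

View pics/s8z.png

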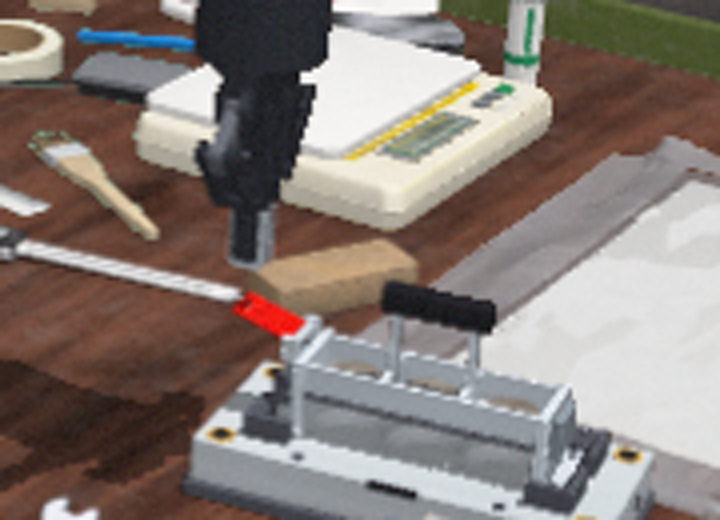

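{"api": "apply_moves", "payload": {"plan": [[[-0.0005, 0.001, 0, 0, 0, 0, 1], [-0.001, 0.002, 0.002, 0, 0, 0, 1], [-0.001, 0.002, 0.004, 0, 0, 0, 1], [-0.001, 0.002, 0.006, 0, 0, 0, 1], [-0.001, 0.002, 0.008, 0, 0, 0, 1], [-0.001, 0.002, 0.01, 0, 0, 0, 1], [-0.001, 0.002, 0.012, 0, 0, 0, 1], [-0.001, 0.002, 0.012, 0, 0, 0, 1]]]}}

```text
time: 12.08
tool_pos: [0.5898, 0.0122, 0.1203]
tcp_rot: [-2.022, -2.404, 0.0]
wrist_force: [-0.1, 0.2, 0.1]
width: -0.0
```

Run:
```python
from h import *
goal(.5893,.0127,.1,9.8)
```

```text
t 12.08 pos [0.5898 0.0122 0.1203] wid -0.0 F [-0.1  0.2  0.1]
[0.0006, -0.0004, 0.0203] [-0.0001, -0.0, 0.0004] mm/row 20.3 deg 0.1
```

Now I press: 18 mm first, watching the force.

{"api": "apply_moves", "payload": {"plan": [[[0, 0, 0.004, 0, 0, 0, 1], [0, 0, 0.008, 0, 0, 0, 1], [0, 0, 0.012, 0, 0, 0, 1], [0, 0, 0.015, 0, 0, 0, 1], [0, 0, 0.018, 0, 0, 0, 1], [0, 0, 0.02, 0, 0, 0, 1], [0, 0, 0.022, 0, 0, 0, 1], [0, 0, 0.022, 0, 0, 0, 1]]]}}

```text
time: 12.75
tool_pos: [0.5901, 0.0125, 0.0986]
tcp_rot: [-2.022, -2.404, -0.001]
wrist_force: [-1.9, 2.0, 2.6]
width: 0.004
```

{"api": "apply_moves", "payload": {"plan": [[[0, 0, 0.002, 0, 0, 0, 1], [0, 0, 0.004, 0, 0, 0, 1], [0, 0, 0.006, 0, 0, 0, 1], [0, 0, 0.008, 0, 0, 0, 1], [0, 0, 0.009, 0, 0, 0, 1], [0, 0, 0.01, 0, 0, 0, 1], [0, 0, 0.01, 0, 0, 0, 1], [0, 0, 0.01, 0, 0, 0, 1]]]}}

```text
time: 13.42
tool_pos: [0.5905, 0.0126, 0.089]
tcp_rot: [2.022, 2.404, 0.002]
wrist_force: [-0.8, 2.4, 4.3]
width: 0.001
```

Run:
```python
from h import *
goal(.5893,.0127,.08,9.8)
s=read_camera("scene")[150:280,300:480,::-1]
cv2.imwrite('pics/s9z.png',cv2.resize(s,None,fx=4,fy=4,interpolation=cv2.INTER_CUBIC))
```

```text
t 13.42 pos [0.5905 0.0126 0.089 ] wid 0.001 F [-0.8  2.4  4.3]
[0.0003, -0.0011, 0.009] [0.0003, -0.0001, 0.0004] mm/row 9.1 deg 0.1
```

View pics/s9z.png

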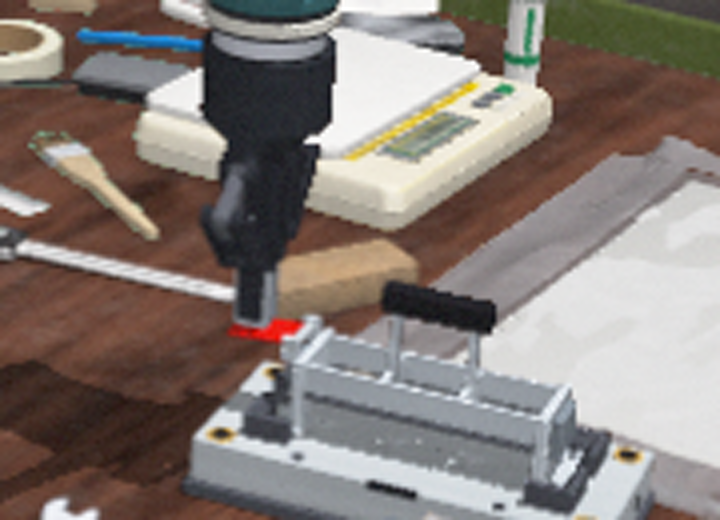

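{"api": "apply_moves", "payload": {"plan": [[[0, 0, 0.001, 0, 0, 0, 1], [0, 0, 0.002, 0, 0, 0, 1], [0, 0, 0.003, 0, 0, 0, 1], [0, 0, 0.004, 0, 0, 0, 1], [0, 0, 0.005, 0, 0, 0, 1], [0, 0, 0.006, 0, 0, 0, 1], [0, 0, 0.006, 0, 0, 0, 1], [0, 0, 0.006, 0, 0, 0, 1]]]}}

```text
time: 14.13
tool_pos: [0.5907, 0.0122, 0.0839]
tcp_rot: [2.021, 2.404, 0.001]
wrist_force: [-2.5, 3.0, 10.6]
width: -0.001
```

{"api": "apply_moves", "payload": {"plan": [[[0, 0, 0.0005, 0, 0, 0, 1], [0, 0, 0.001, 0, 0, 0, 1], [0, 0, 0.0015, 0, 0, 0, 1], [0, 0, 0.002, 0, 0, 0, 1], [0, 0, 0.0025, 0, 0, 0, 1], [0, 0, 0.003, 0, 0, 0, 1], [0, 0, 0.003, 0, 0, 0, 1], [0, 0, 0.003, 0, 0, 0, 1]]]}}

```text
time: 14.8
tool_pos: [0.5912, 0.0123, 0.0835]
tcp_rot: [2.021, 2.403, 0.002]
wrist_force: [-8.5, 2.5, 21.2]
width: 0.003
```

Run:
```python
from h import *
goal(.5893,.0127,.08,9.8)
s=read_camera("scene")[150:280,300:480,::-1]
cv2.imwrite('pics/s10z.png',cv2.resize(s,None,fx=4,fy=4,interpolation=cv2.INTER_CUBIC))
cv2.imwrite('pics/w10.png',read_camera("wrist")[:,:,::-1])
```

```text
t 14.8 pos [0.5912 0.0123 0.0835] wid 0.003 F [-8.5  2.5 21.2]
[0.0007, -0.0019, 0.0035] [0.0007, 0.0002, 0.0004] mm/row 4.0 deg 0.2
```

View pics/s10z.png

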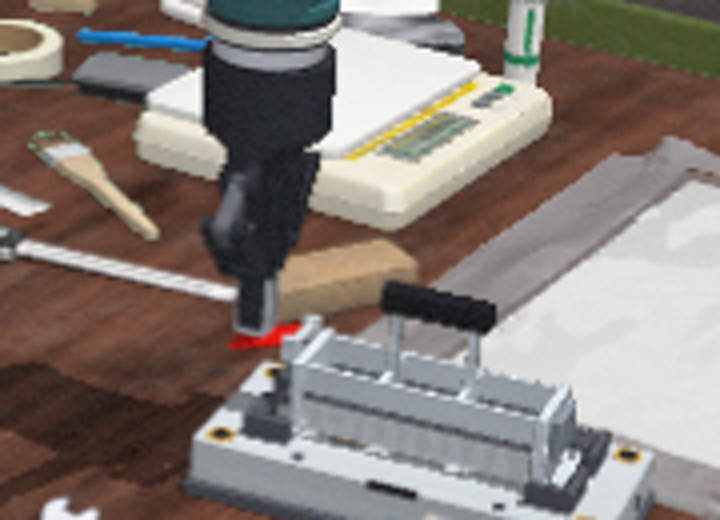

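View pics/w10.png

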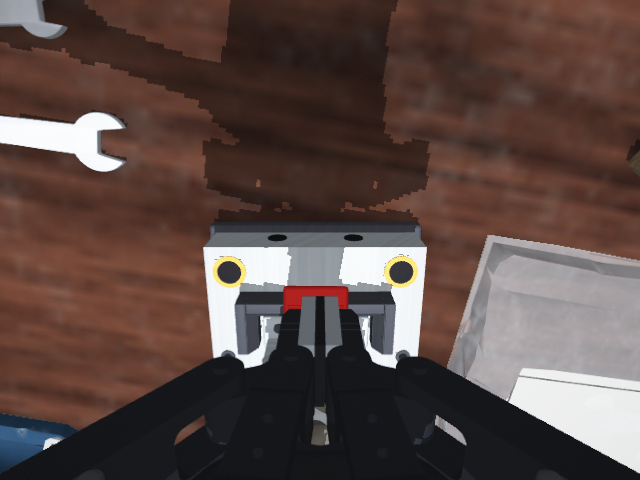

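{"api": "apply_moves", "payload": {"plan": [[[0, 0, -0.001, 0, 0, 0, 1], [0, 0, -0.0015, 0, 0, 0, 1], [0, 0, -0.0015, 0, 0, 0, 1], [0, 0, -0.0015, 0, 0, 0, 1], [0, 0, -0.0015, 0, 0, 0, 1], [0, 0, -0.0015, 0, 0, 0, 1], [0, 0, -0.0015, 0, 0, 0, 1], [0, 0, -0.0015, 0, 0, 0, 1]]]}}

```text
time: 15.57
tool_pos: [0.5911, 0.0123, 0.0837]
tcp_rot: [2.021, 2.403, 0.002]
wrist_force: [-3.7, 2.2, 15.9]
width: -0.002
```

Run:
```python
from h import *
goal(.5893,.0127,.08,9.8)
s=read_camera("top")[150:250,355:505,::-1]
cv2.imwrite('pics/t11z.png',cv2.resize(s,None,fx=5.3,fy=5.3,interpolation=cv2.INTER_CUBIC))
```

```text
t 15.57 pos [0.5911 0.0123 0.0837] wid -0.002 F [-3.7  2.2 15.9]
[0.0007, -0.0018, 0.0037] [0.0007, 0.0002, 0.0004] mm/row 4.1 deg 0.2
```

View pics/t11z.png

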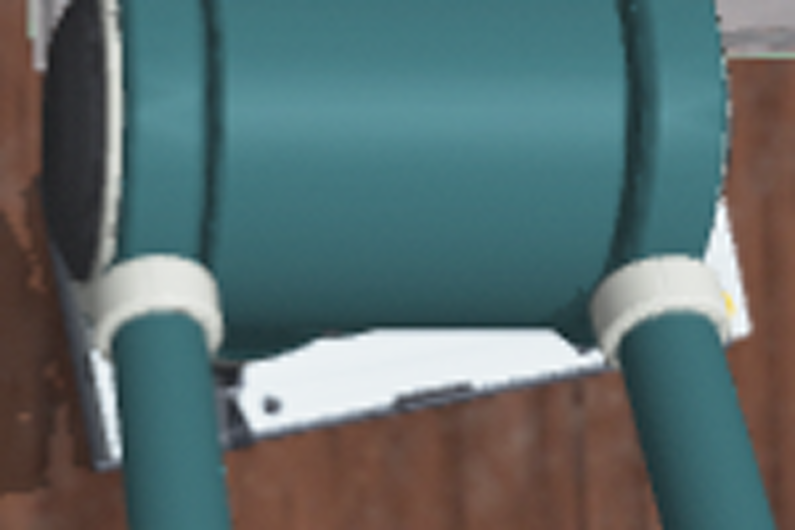

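Run:
```python
from h import *
s=read_camera("scene")
cv2.imwrite('pics/s11z.png',cv2.resize(s[235:285,345:455,::-1],None,fx=7,fy=7,interpolation=cv2.INTER_NEAREST))
a=np.radians(9.8)
for z in (.036,.030):
  w=unproj("scene",[(300+345/4,150+440/4)],z)[0]-[.6078,-.0957,0];print(Rz(-a)@w)
```

```text
[-0.01524938  0.04225232  0.036     ]
[-0.00501798  0.04570266  0.03      ]
```

View pics/s11z.png

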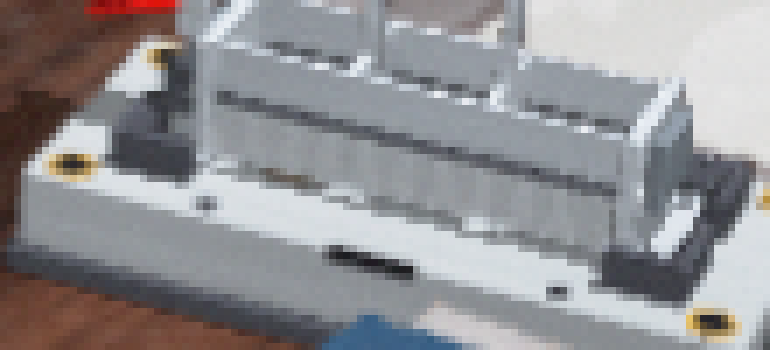

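The doors hang fully open, and a sliver of the insert shows at pocket 3 level. I release the tab and look from above.

{"api": "apply_moves", "payload": {"plan": [[[0, 0, -0.003, 0, 0, 0, 1], [0, 0, -0.007, 0, 0, 0, 1], [0, 0, -0.011, 0, 0, 0, 1], [0, 0, -0.016, 0, 0, 0, 1], [0, 0, -0.021, 0, 0, 0, 1], [0, 0, -0.027, 0, 0, 0, 1], [0, 0, -0.034, 0, 0, 0, 1], [0, 0, -0.042, 0, 0, 0, 1]]]}}

```text
time: 16.33
tool_pos: [0.5895, 0.012, 0.1231]
tcp_rot: [-2.022, -2.404, 0.002]
wrist_force: [0.8, 0.4, -0.4]
width: -0.0
```

{"api": "apply_moves", "payload": {"plan": [[[0, 0, -0.015, 0, 0, 0, 0], [-0.005, 0, -0.04, 0, 0, 0, -1], [-0.02, 0, -0.07, 0, 0, 0, -1], [-0.045, 0, -0.09, 0, 0, 0, -1], [-0.07, 0, -0.1, 0, 0, 0, -1], [-0.09, 0, -0.1, 0, 0, 0, -1], [-0.105, 0, -0.1, 0, 0, 0, -1], [-0.109, 0, -0.1, 0, 0, 0, -1]]]}}

```text
time: 17.0
tool_pos: [0.6089, -0.0974, 0.2235]
tcp_rot: [2.024, 2.402, -0.001]
wrist_force: [0.3, -0.2, 0.0]
width: 1.001
```

Run:
```python
from h import *
import json
st=readout.read_state();im=read_camera("wrist")[:,:,::-1].copy()
json.dump({k:np.array(v).tolist() for k,v in st.items()},open('st12.json','w'))
goal(.6085,-.0957,.1084,9.8,st);print(yaw(st))
cv2.imwrite('pics/w12.png',im)
```

```text
t 17.0 pos [ 0.6089 -0.0974  0.2235] wid 1.001 F [ 0.3 -0.2  0. ]
[0.0019, -0.0001, 0.1151] [0.0001, 0.0003, -0.0003] mm/row 115.1 deg 0.1
9.753037381701112
```

View pics/w12.png

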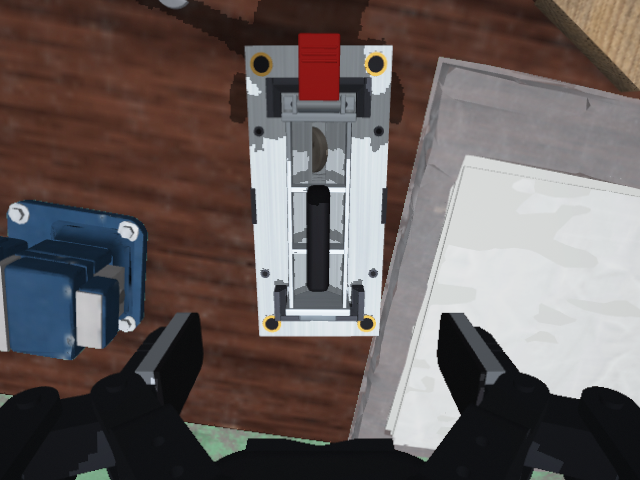

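Run:
```python
import cv2
from h import *
im=cv2.imread('pics/w12.png')
cv2.imwrite('pics/w12z.png',cv2.resize(im[20:340,240:400],None,fx=2,fy=1.85) if 0 else cv2.resize(im[80:330,255:385],None,fx=2.4*1,fy=2.4,interpolation=cv2.INTER_CUBIC))
s=read_camera("scene")
cv2.imwrite('pics/s12z.png',cv2.resize(s[205:290,340:460,::-1],None,fx=6,fy=6,interpolation=cv2.INTER_CUBIC))
```

```text
(no output)
```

View pics/w12z.png

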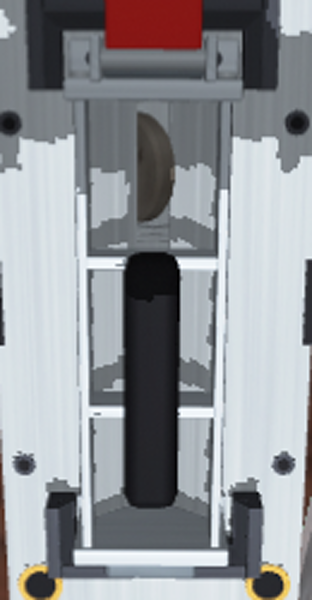

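View pics/s12z.png

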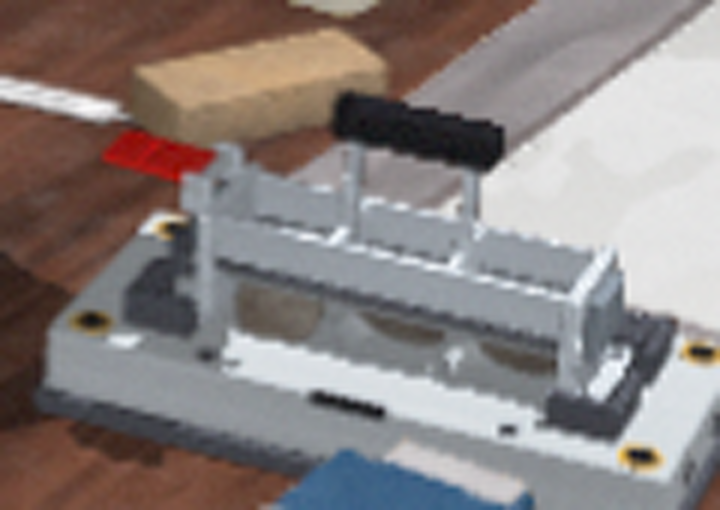

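Inserts 1 and 2 lie in their pockets, but insert 3 is tilted and caught between its doors. I will go back and press again, faster this time, and check it while the tab is held.

{"api": "apply_moves", "payload": {"plan": [[[0.012, 0, 0, 0, 0, 0, 1], [0.035, -0.0005, 0, 0, 0, 0, 1], [0.065, -0.001, 0, 0, 0, 0, 1], [0.09, -0.001, 0.005, 0, 0, 0, 1], [0.105, -0.001, 0.02, 0, 0, 0, 1], [0.111, -0.001, 0.045, 0, 0, 0, 1], [0.111, -0.001, 0.07, 0, 0, 0, 1], [0.111, -0.001, 0.09, 0, 0, 0, 1]]]}}

```text
time: 17.77
tool_pos: [0.5868, 0.0172, 0.131]
tcp_rot: [-2.017, -2.406, 0.001]
wrist_force: [-0.6, -1.3, -0.4]
width: 0.001
```

{"api": "apply_moves", "payload": {"plan": [[[0, 0, 0.005, 0, 0, 0, 1], [0, 0, 0.012, 0, 0, 0, 1], [0, 0, 0.02, 0, 0, 0, 1], [0, 0, 0.02, 0, 0, 0, 1], [0, 0, 0.02, 0, 0, 0, 1], [0, 0, 0.02, 0, 0, 0, 1], [0, 0, 0.02, 0, 0, 0, 1], [0, 0, 0.02, 0, 0, 0, 1]]]}}

```text
time: 18.43
tool_pos: [0.5894, 0.0139, 0.1141]
tcp_rot: [2.022, 2.403, 0.002]
wrist_force: [0.3, -0.1, -0.9]
width: 0.001
```

Run:
```python
from h import *
goal(.5893,.0127,.0837,9.8)
s=read_camera("scene")
cv2.imwrite('pics/s13z.png',cv2.resize(s[205:290,340:460,::-1],None,fx=6,fy=6,interpolation=cv2.INTER_CUBIC))
```

```text
t 18.43 pos [0.5894 0.0139 0.1141] wid 0.001 F [ 0.3 -0.1 -0.9]
[-0.0011, -0.0004, 0.0304] [0.0005, 0.0001, 0.0003] mm/row 30.4 deg 0.1
```

View pics/s13z.png

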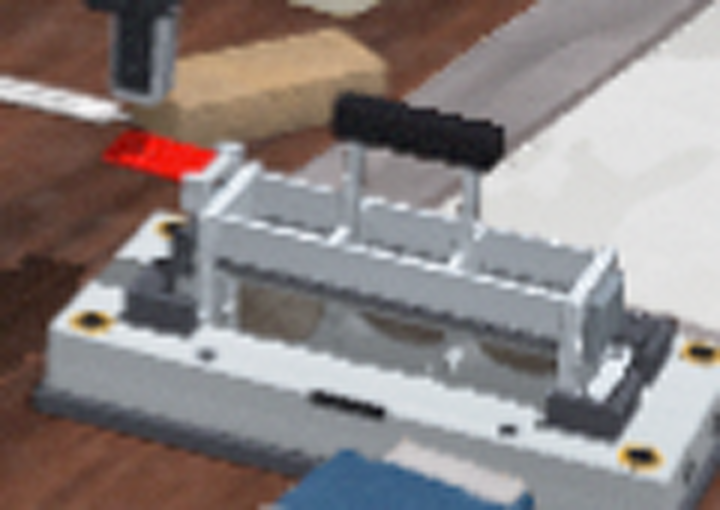

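{"api": "apply_moves", "payload": {"plan": [[[-0.001, 0, 0.01, 0, 0, 0, 1], [-0.001, 0, 0.02, 0, 0, 0, 1], [-0.001, 0, 0.03, 0, 0, 0, 1], [-0.001, 0, 0.031, 0, 0, 0, 1], [-0.001, 0, 0.031, 0, 0, 0, 1], [-0.001, 0, 0.031, 0, 0, 0, 1], [-0.001, 0, 0.031, 0, 0, 0, 1], [-0.001, 0, 0.031, 0, 0, 0, 1]]]}}

```text
time: 19.15
tool_pos: [0.5899, 0.0127, 0.0836]
tcp_rot: [2.021, 2.403, 0.001]
wrist_force: [-2.4, -1.2, 12.4]
width: -0.003
```

Run:
```python
from h import *
goal(.5893,.0127,.0837,9.8)
s=read_camera("scene")
cv2.imwrite('pics/s14z.png',cv2.resize(s[205:290,340:460,::-1],None,fx=6,fy=6,interpolation=cv2.INTER_CUBIC))
```

```text
t 19.15 pos [0.5899 0.0127 0.0836] wid -0.003 F [-2.4 -1.2 12.4]
[0.0001, -0.0006, -0.0001] [0.0005, 0.0003, 0.0004] mm/row 0.6 deg 0.1
```

View pics/s14z.png

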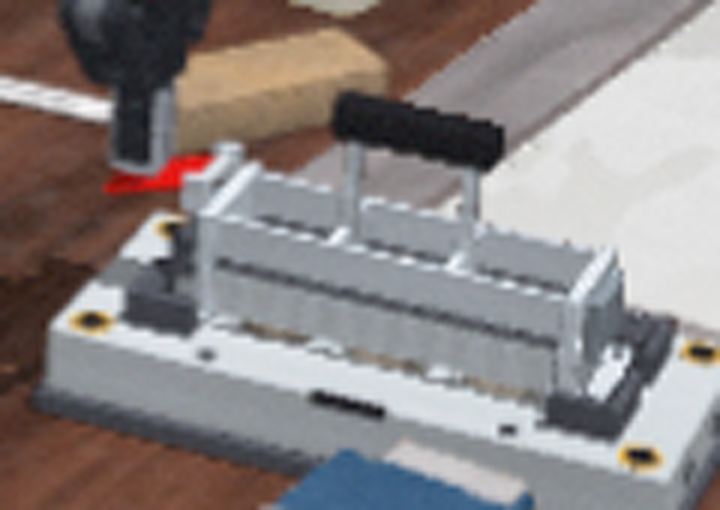

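{"api": "apply_moves", "payload": {"plan": [[[0, 0, 0, 0, 0, 0, 1], [0, 0, 0, 0, 0, 0, 1], [0, 0, -0.001, 0, 0, 0, 1], [0, 0, -0.003, 0, 0, 0, 1], [0, 0, -0.005, 0, 0, 0, 1], [0, 0, -0.007, 0, 0, 0, 1], [0, 0, -0.008, 0, 0, 0, 1], [0, 0, -0.008, 0, 0, 0, 1]]]}}

```text
time: 19.87
tool_pos: [0.5897, 0.013, 0.0906]
tcp_rot: [2.021, 2.403, 0.001]
wrist_force: [0.2, -0.7, 5.8]
width: 0.006
```

Run:
```python
from h import *
goal(.5893,.0127,.0837,9.8)
s=read_camera("scene")
cv2.imwrite('pics/s15z.png',cv2.resize(s[205:290,340:460,::-1],None,fx=6,fy=6,interpolation=cv2.INTER_CUBIC))
```

```text
t 19.87 pos [0.5897 0.013  0.0906] wid 0.006 F [ 0.2 -0.7  5.8]
[-0.0002, -0.0004, 0.0069] [0.0005, 0.0001, 0.0004] mm/row 6.9 deg 0.1
```

View pics/s15z.png

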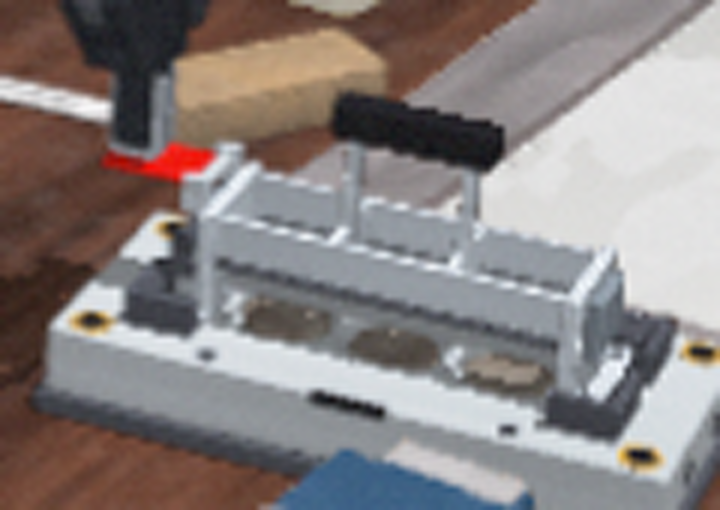

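All three inserts now look flat in their pockets. I release the tab and go back over the handle.

{"api": "apply_moves", "payload": {"plan": [[[0, 0, -0.003, 0, 0, 0, 1], [0, 0, -0.007, 0, 0, 0, 1], [0, 0, -0.012, 0, 0, 0, 1], [0, 0, -0.017, 0, 0, 0, 1], [0, 0, -0.025, 0, 0, 0, 1], [0, 0, -0.04, 0, 0, 0, 0], [0, 0, -0.06, 0, 0, 0, -1], [0, 0, -0.08, 0, 0, 0, -1]]]}}

```text
time: 20.58
tool_pos: [0.5874, 0.0134, 0.1699]
tcp_rot: [-2.02, -2.402, 0.003]
wrist_force: [0.8, 0.1, 0.6]
width: 0.421
```

{"api": "apply_moves", "payload": {"plan": [[[-0.005, 0, -0.02, 0, 0, 0, -1], [-0.015, 0, -0.035, 0, 0, 0, -1], [-0.035, 0, -0.04, 0, 0, 0, -1], [-0.06, 0, -0.04, 0, 0, 0, -1], [-0.085, 0, -0.04, 0, 0, 0, -1], [-0.102, 0, -0.04, 0, 0, 0, -1], [-0.109, 0, -0.04, 0, 0, 0, -1], [-0.11, 0, -0.04, 0, 0, 0, -1]]]}}

```text
time: 21.25
tool_pos: [0.6073, -0.0963, 0.2098]
tcp_rot: [-2.024, -2.402, 0.001]
wrist_force: [0.4, 0.3, 0.1]
width: 1.001
```

Run:
```python
from h import *
import json
st=readout.read_state();im=read_camera("wrist")[:,:,::-1].copy()
json.dump({k:np.array(v).tolist() for k,v in st.items()},open('st16.json','w'))
goal(.6088,-.0957,.1084,9.8,st);print(yaw(st))
cv2.imwrite('pics/w16.png',cv2.resize(im[20:340,220:420],None,fx=1.8,fy=1.8,interpolation=cv2.INTER_CUBIC))
s=read_camera("scene")
cv2.imwrite('pics/s16z.png',cv2.resize(s[205:290,340:460,::-1],None,fx=6,fy=6,interpolation=cv2.INTER_CUBIC))
```

```text
t 21.25 pos [ 0.6073 -0.0963  0.2098] wid 1.001 F [0.4 0.3 0.1]
[0.0003, 0.0016, 0.1014] [-0.0003, -0.0002, -0.0002] mm/row 101.4 deg 0.1
9.76146845904778
```

View pics/w16.png

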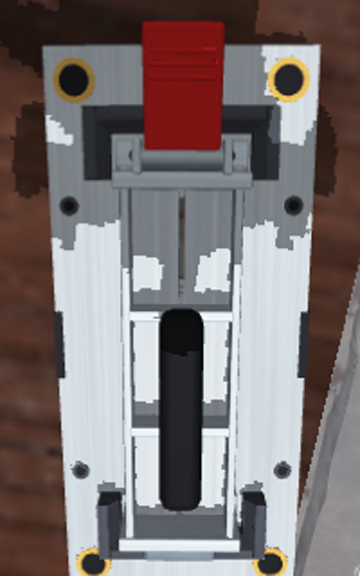

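View pics/s16z.png

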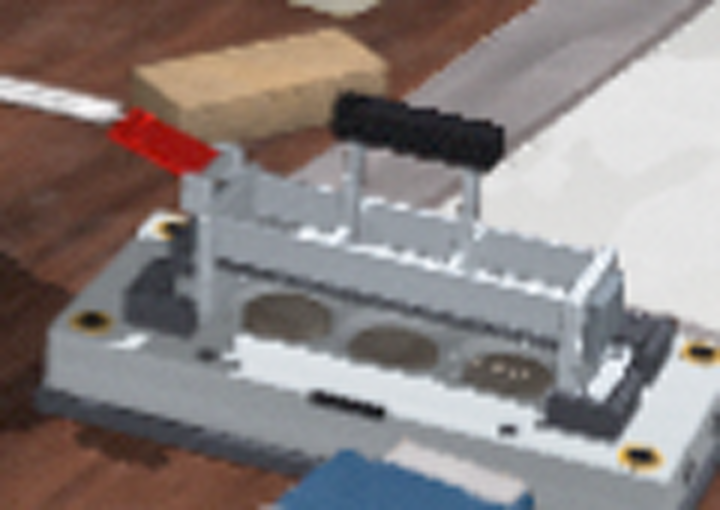

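Doors shut, tab at rest, all three inserts flat. I regrip the handle.

{"api": "apply_moves", "payload": {"plan": [[[0, 0.001, 0.01, 0, 0, 0, -1], [0, 0.0015, 0.025, 0, 0, 0, -1], [0, 0.0015, 0.045, 0, 0, 0, -1], [0, 0.0015, 0.065, 0, 0, 0, -1], [0, 0.0015, 0.083, 0, 0, 0, -1], [0, 0.0015, 0.095, 0, 0, 0, -1], [0, 0.0015, 0.101, 0, 0, 0, -1], [0, 0.0015, 0.101, 0, 0, 0, -1]]]}}

```text
time: 22.02
tool_pos: [0.6077, -0.094, 0.1069]
tcp_rot: [-2.019, -2.403, 0.003]
wrist_force: [0.0, 0.2, -0.4]
width: 1.0
```

Run:
```python
from h import *
goal(.6088,-.0957,.1084,9.8)
```

```text
t 22.02 pos [ 0.6077 -0.094   0.1069] wid 1.0 F [ 0.   0.2 -0.4]
[-0.0018, 0.0008, -0.0015] [-0.0011, -0.0005, 0.0007] mm/row 2.5 deg 0.3
```

{"api": "apply_moves", "payload": {"plan": [[[0, 0, 0, 0, 0, 0, -1], [0, 0, 0, 0, 0, 0, -1], [0, 0, 0, 0, 0, 0, 0], [0, 0, 0, 0, 0, 0, 0.6], [0, 0, 0, 0, 0, 0, 1], [0, 0, 0, 0, 0, 0, 1], [0, 0, 0, 0, 0, 0, 1], [0, 0, 0, 0, 0, 0, 1]]], "force": 60}}

```text
time: 22.68
tool_pos: [0.6089, -0.0951, 0.1093]
tcp_rot: [-2.022, -2.404, 0.001]
wrist_force: [-8.9, -1.0, 7.2]
width: 0.147
```

{"api": "apply_moves", "payload": {"plan": [[[0, 0, 0, 0, 0, 0, 1], [0, 0, 0, 0, 0, 0, 1], [0, 0, -0.001, 0, 0, 0, 1], [0, 0, -0.003, 0, 0, 0, 1], [0, 0, -0.006, 0, 0, 0, 1], [0, 0, -0.01, 0, 0, 0, 1], [0, 0, -0.015, 0, 0, 0, 1], [0, 0, -0.02, 0, 0, 0, 1]]]}}

```text
time: 23.35
tool_pos: [0.6092, -0.095, 0.1294]
tcp_rot: [-2.022, -2.404, 0.0]
wrist_force: [-0.1, -0.1, -3.9]
width: 0.149
```

{"api": "apply_moves", "payload": {"plan": [[[0, 0, -0.007, 0, 0, 0, 1], [0, 0, -0.016, 0, 0, 0, 1], [0, 0, -0.028, 0, 0, 0, 1], [0, 0, -0.042, 0, 0, 0, 1], [0, 0, -0.056, 0, 0, 0, 1], [0, 0, -0.068, 0, 0, 0, 1], [0, 0, -0.076, 0, 0, 0, 1], [0, 0, -0.08, 0, 0, 0, 1]]]}}

```text
time: 24.02
tool_pos: [0.6103, -0.0953, 0.2118]
tcp_rot: [2.02, 2.402, 0.003]
wrist_force: [-0.1, -0.4, -4.1]
width: 0.154
```

Run:
```python
from h import *
goal(.5330,.2460,.205,7)
s=read_camera("scene")
cv2.imwrite('pics/s17z.png',cv2.resize(s[155:290,320:480,::-1],None,fx=4.4,fy=4.4,interpolation=cv2.INTER_CUBIC))
```

```text
t 24.02 pos [ 0.6103 -0.0953  0.2118] wid 0.154 F [-0.1 -0.4 -4.1]
[0.3495, -0.0177, 0.0063] [0.0011, 0.0004, 0.016] mm/row 350.0 deg 2.9
```

View pics/s17z.png

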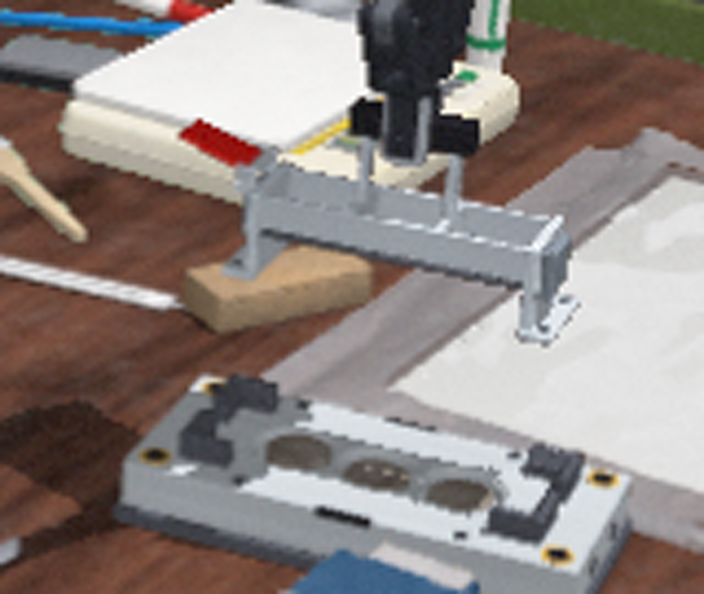

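The three inserts sit in the pockets and the loader is clear. I carry it back to its bare starting spot.

{"api": "apply_moves", "payload": {"plan": [[[0.003, 0, 0, 0, 0, 0, 1], [0.009, -0.0005, 0, 0, 0, 0, 1], [0.018, -0.001, 0, 0, 0, 0.001, 1], [0.03, -0.0015, 0, 0, 0, 0.001, 1], [0.046, -0.002, 0, 0, 0, 0.002, 1], [0.065, -0.003, 0, 0, 0, 0.003, 1], [0.087, -0.004, 0, 0, 0, 0.004, 1], [0.11, -0.0055, 0, 0, 0, 0.005, 1]]]}}

```text
time: 24.73
tool_pos: [0.5839, 0.0141, 0.2083]
tcp_rot: [-2.04, -2.387, 0.001]
wrist_force: [0.2, 1.4, -3.8]
width: 0.152
```

{"api": "apply_moves", "payload": {"plan": [[[0.024, -0.001, 0, 0, 0, 0.001, 1], [0.048, -0.002, 0, 0, 0, 0.002, 1], [0.072, -0.003, 0, 0, 0, 0.003, 1], [0.096, -0.005, 0, 0, 0, 0.005, 1], [0.119, -0.006, 0, 0, 0, 0.006, 1], [0.14, -0.007, 0, 0, 0, 0.007, 1], [0.159, -0.008, 0, 0, 0, 0.008, 1], [0.175, -0.0085, 0, 0, 0, 0.008, 1]]]}}

```text
time: 25.4
tool_pos: [0.5475, 0.1864, 0.2084]
tcp_rot: [-2.068, -2.363, 0.001]
wrist_force: [-0.2, -0.1, -3.9]
width: 0.154
```

{"api": "apply_moves", "payload": {"plan": [[[0.014, -0.0005, 0, 0, 0, 0.001, 1], [0.026, -0.001, 0, 0, 0, 0.002, 1], [0.036, -0.0015, 0.002, 0, 0, 0.003, 1], [0.044, -0.002, 0.005, 0, 0, 0.003, 1], [0.05, -0.0025, 0.01, 0, 0, 0.003, 1], [0.054, -0.003, 0.016, 0, 0, 0.003, 1], [0.056, -0.003, 0.022, 0, 0, 0.003, 1], [0.056, -0.003, 0.026, 0, 0, 0.003, 1]]]}}

```text
time: 26.07
tool_pos: [0.5383, 0.2388, 0.1816]
tcp_rot: [-2.081, -2.352, 0.003]
wrist_force: [0.0, -0.1, -3.9]
width: 0.149
```

Run:
```python
from h import *
goal(.5330,.2460,.073,7)
cv2.imwrite('pics/t18.png',read_camera("top")[:,:,::-1])
cv2.imwrite('pics/s18.png',read_camera("scene")[:,:,::-1])
```

```text
t 26.07 pos [0.5383 0.2388 0.1816] wid 0.149 F [ 0.  -0.1 -3.9]
[0.0078, -0.0042, 0.1086] [-0.0005, 0.0002, -0.0] mm/row 109.0 deg 0.1
```

View pics/s18.png

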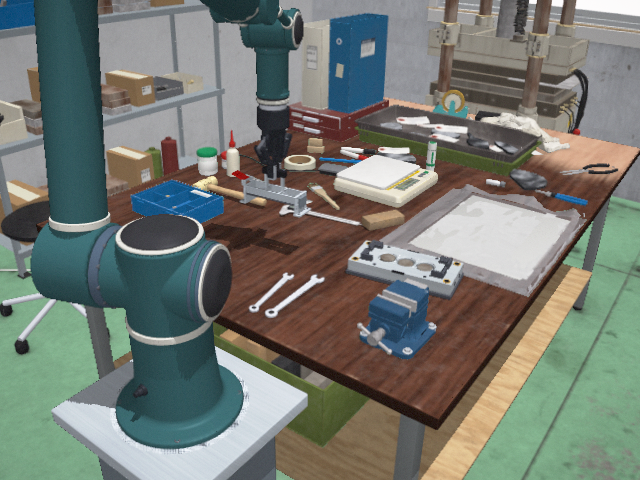

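{"api": "apply_moves", "payload": {"plan": [[[0.002, -0.001, 0.005, 0, 0, 0, 1], [0.005, -0.003, 0.015, 0, 0, 0, 1], [0.0078, -0.004, 0.03, 0, 0, 0, 1], [0.0078, -0.004, 0.048, 0, 0, 0, 1], [0.0078, -0.004, 0.066, 0, 0, 0, 1], [0.0078, -0.004, 0.082, 0, 0, 0, 1], [0.0078, -0.004, 0.092, 0, 0, 0, 1], [0.0078, -0.004, 0.097, 0, 0, 0, 1]]]}}

```text
time: 26.83
tool_pos: [0.5325, 0.2457, 0.0837]
tcp_rot: [-2.081, -2.351, 0.005]
wrist_force: [-0.3, 0.0, -5.3]
width: 0.149
```

{"api": "apply_moves", "payload": {"plan": [[[0, 0, 0.0015, 0, 0, 0, 1], [0, 0, 0.003, 0, 0, 0, 1], [0, 0, 0.0045, 0, 0, 0, 1], [0, 0, 0.006, 0, 0, 0, 1], [0, 0, 0.0075, 0, 0, 0, 1], [0, 0, 0.009, 0, 0, 0, 1], [0, 0, 0.009, 0, 0, 0, 1], [0, 0, 0.009, 0, 0, 0, 1]]]}}

```text
time: 27.5
tool_pos: [0.534, 0.2463, 0.0771]
tcp_rot: [-2.082, -2.353, 0.0]
wrist_force: [0.4, 0.0, -3.8]
width: 0.152
```

{"api": "apply_moves", "payload": {"plan": [[[0, 0, 0.001, 0, 0, 0, 1], [0, 0, 0.002, 0, 0, 0, 1], [0, 0, 0.003, 0, 0, 0, 1], [0, 0, 0.004, 0, 0, 0, 1], [0, 0, 0.0045, 0, 0, 0, 1], [0, 0, 0.0045, 0, 0, 0, 1], [0, 0, 0.0045, 0, 0, 0, 1], [0, 0, 0.0045, 0, 0, 0, 1]]]}}

```text
time: 28.17
tool_pos: [0.5341, 0.2463, 0.0732]
tcp_rot: [2.082, 2.353, 0.0]
wrist_force: [-3.3, -2.2, 2.6]
width: 0.147
```

Contact made; it is standing. I release and rise.

{"api": "apply_moves", "payload": {"plan": [[[0, 0, 0, 0, 0, 0, 0.6], [0, 0, 0, 0, 0, 0, 0.2], [0, 0, 0, 0, 0, 0, -0.4], [0, 0, 0, 0, 0, 0, -1], [0, 0, 0, 0, 0, 0, -1], [0, 0, 0, 0, 0, 0, -1], [0, 0, 0, 0, 0, 0, -1], [0, 0, 0, 0, 0, 0, -1]]]}}

```text
time: 28.83
tool_pos: [0.534, 0.2463, 0.0726]
tcp_rot: [2.082, 2.353, 0.0]
wrist_force: [0.5, -0.4, 0.5]
width: 1.0
```

{"api": "apply_moves", "payload": {"plan": [[[0, 0, -0.006, 0, 0, 0, -1], [0, 0, -0.02, 0, 0, 0, -1], [0, 0, -0.04, 0, 0, 0, -1], [0, 0, -0.065, 0, 0, 0, -1], [0, 0, -0.09, 0, 0, 0, -1], [0, 0, -0.115, 0, 0, 0, -1], [0, 0, -0.135, 0, 0, 0, -1], [0, 0, -0.145, 0, 0, 0, -1]]]}}

```text
time: 29.5
tool_pos: [0.5356, 0.247, 0.2218]
tcp_rot: [2.08, 2.351, 0.008]
wrist_force: [0.1, -0.3, -0.5]
width: 1.001
```

{"api": "apply_moves", "payload": {"plan": [[[0.02, 0, -0.01, 0, 0, 0, -1], [0.05, 0, -0.02, 0, 0, 0, -1], [0.085, 0, -0.02, 0, 0, 0, -1], [0.12, 0, -0.02, 0, 0, 0, -1], [0.15, 0, -0.02, 0, 0, 0, -1], [0.17, 0, -0.02, 0, 0, 0, -1], [0.18, 0, -0.02, 0, 0, 0, -1], [0.18, 0, -0.02, 0, 0, 0, -1]]]}}

```text
time: 30.17
tool_pos: [0.5113, 0.4267, 0.2368]
tcp_rot: [-2.079, -2.355, 0.001]
wrist_force: [0.7, 0.2, 0.2]
width: 1.0
```

Run:
```python
from h import *
goal(.5330,.2460,.073,7)
t=read_camera("top")[:,:,::-1];s=read_camera("scene")[:,:,::-1]
cv2.imwrite('pics/t19.png',t);cv2.imwrite('pics/s19z.png',cv2.resize(s[170:310,220:480],None,fx=3,fy=3,interpolation=cv2.INTER_CUBIC))
cv2.imwrite('pics/t19z.png',cv2.resize(t[150:250,355:505],None,fx=5.3,fy=5.3,interpolation=cv2.INTER_CUBIC))
```

```text
t 30.17 pos [0.5113 0.4267 0.2368] wid 1.0 F [0.7 0.2 0.2]
[-0.1819, -0.0007, 0.1638] [-0.0003, 0.0001, 0.0007] mm/row 244.8 deg 0.1
```

View pics/t19.png

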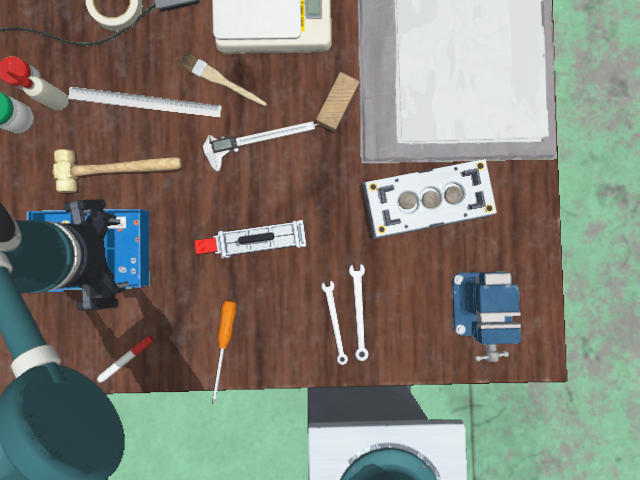

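View pics/s19z.png

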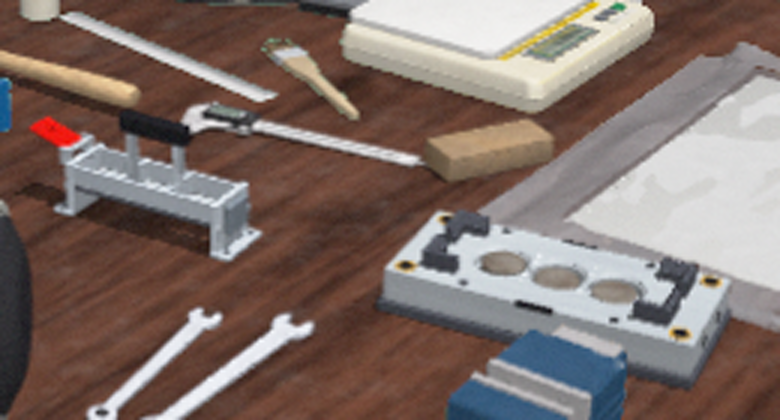

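View pics/t19z.png

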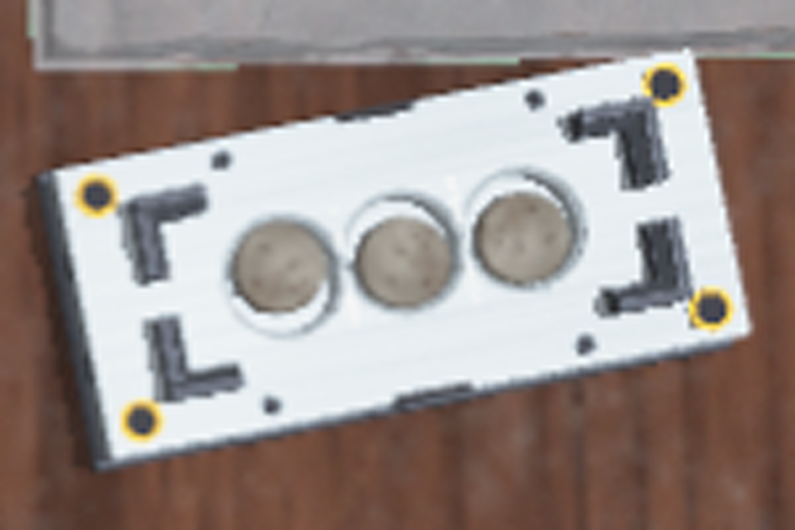

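Run:
```python
from h import *
a=cv2.imread('pics/top0.png').astype(int);b=cv2.imread('pics/t19.png').astype(int);d=np.abs(a-b).max(2)
for n,(x0,y0,x1,y1) in dict(caliper=(195,115,318,175),block=(315,70,362,132),sp=(315,255,375,370),sd=(205,295,240,405),mould=(360,155,500,240)).items():
    print(n,(d[y0:y1,x0:x1]>40).sum())
from workcell import bot
print(bot.finish_job())
```

```text
caliper 0
block 0
sp 0
sd 4
mould 780
the job is handed in; nothing more can be done
None
```

The job is done and handed in at about 30 s of the 67 s allowed. All three inserts lie in their pockets, and the empty loader stands upright back at its starting spot on the bare worktop, clear of the mould.

**One problem on the way:** the first slow press left insert 3 tilted and caught between its doors. I saw this in the camera pictures and pressed the tab right down again, faster. It then dropped, and the doors shut fully when I let go. The hardest I pressed was about 21 N at the tab's stop, above the 4 to 8 N suggested but well under the limits.

**Last checks:**
- **Inserts:** the top and scene pictures show one insert inside each pocket, looking flat. They sit a few millimetres off centre, within the pockets' play. I judged flatness from these pictures and did not measure tilt.
- **Tools lying about:** compared with the start, the top picture shows no change around the caliper, wood block and spanners. Four pixels differ around the screwdriver, which I take to be noise. The only other change I compared for is in the mould, where the inserts now are.
- **Robot:** the gripper is open, clear of everything and reading almost no force.

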